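# Poke the stuck sauce pot up out of the condiment rail

### The job

The square sauce pot with the plain flat lid is stuck down flush in its well of the condiment rail. Take the C-shaped lifter, feel with its pin for the access hole under that well and gently poke the pot up (pressing on the pin with no more than about 20 N, whatever it touches) until it stands well proud of the deck, then stand the lifter back upright on the table clear of the rail and let go of it. Then take the pot by hand, put it down gently and upright on the green cutting board, and leave the other pots and everything else on the table as they are.

Things in the scene. Friction and masses are not known exactly. Their poses are not given: they have to be found in the camera images.
- rail: Fixed steel condiment rail on the table, 85 mm deep (x), 330 mm long (y), 150 mm tall. Origin: on the table under its middle; -x is its front, roughly facing the robot; y along the rail; z up. Three square wells 54 x 54 mm at x = 0, y = -100, 0, +100 mm. Open underneath at front and back, 80 mm high, between end panels 6 mm thick at y = +-162 mm.
- under (a point): On the rail, 80 mm above its origin: level of the underside of the rigid bottom plates (8 mm thick, top 88 mm above the table), one under each well. Each has an access hole 30 mm wide in x, centred on x = 0, and 14 mm wide in y. Its centre lies 5 to 10 mm from the well's centre along +y or -y: which way and how far is unknown, differs by well, cannot be seen from above: feel for it.
- deck (a point): On the rail, 150 mm above its origin: middle of the deck (top face). Rubber strips 8 to 30 mm below the deck in each well's front and back faces grip what sits there: pushing or pulling the pot up takes about 4 to 16 N all the way, most when it is 20 to 30 mm up and binds, as it tilts a little; it stays where it is left.
- pot: The stuck pot: stainless steel, square, 52 x 52 mm, 62 mm tall with plain flat lid, 0.15 to 0.3 kg, closed and solid. It is in one of the three wells, the only one whose top is level with the deck. Origin: centre of its underside (88 mm above the table at the start); z up, sides parallel to x and y.
- lifter: C-shaped steel hand tool, 0.43 kg, standing on its foot. Origin: underside of the foot straight below the pin; z up. Foot 8 mm thick, 40 mm wide (y), x = -72 to +40 mm. Spine 30 mm wide at x = -72 to -64 mm up to an arm (16 mm wide, z = 190 to 200 mm) that leads back over the pin to the handle. The C opens to +x: it goes round the rail from the front, foot below, arm above, its x along the rail's x.
- grip (a point): Where to grip the lifter, 222 mm above its origin, straight above the pin: middle of the black block handle, 30 mm along x, 24 mm along y, z = 200 to 240 mm with a 4 mm cap on top. Grip firmly (80 N) across the lifter's y. The tool about balances there.
- lifter_pin: The lifter's upright round pin, 10 mm diameter, 52 mm long, rising from the foot, with a rubber cap. It is sprung: it gives by 1 mm for every 3.5 N pressed on it, up to 6 mm (about 22 N), then is solid. Origin: centre of its flat top, 60 mm above the foot's underside; z up.
- board: Fixed green cutting board lying on the table, 170 mm (x) by 200 mm (y), 10 mm thick. Origin: centre of its underside on the table; top 10 mm above it.
- tall_pot: Another square steel pot, 52 x 52 mm, 96 mm tall with black lid, standing in another well, 34 mm proud of the deck. Leave alone. Origin: centre of its underside.
- shaker: Square aluminium shaker, 52 x 52 mm, 93 mm tall with round perforated top, standing in another well, 31 mm proud. Leave alone. Origin: centre of its underside.
- ramekin: Small open steel cup, 56 mm across, 30 mm tall, on the table beside the rail's left end. Leave alone. Origin: centre of its underside.
- bottle_a: White squeeze bottle, 60 mm across, 178 mm tall, beyond the rail's left end. Leave alone. Origin: centre of its underside.
- bottle_b: Green squeeze bottle, same size. Leave alone. Origin: centre of its underside.
- food_tray: Red card food tray with a bun, about 120 x 160 mm, 55 mm tall, beyond the rail's right end. Leave alone. Origin: centre of its underside.
- bowl: Steel bowl, 110 mm across, 50 mm tall, behind the rail. Leave alone. Origin: centre of its underside.
- spoon: Steel spoon, 220 mm long, lying behind the rail. Leave alone. Origin: underside of its middle.

How it is judged:
On the way, in this order (a step that is already met when the one before it is completed fails the run):
1. the pot has been poked up with the lifter's pin at least 20 mm out of its well, without the fingers touching it (z of pot in the frame of rail above 0.108 m and contact force between lifter_pin and pot above 0.3 N and contact force between the fingers and pot below 0.1 N), for 0.2 s.
2. the lifter stands upright on the table, clear of the rail and let go, and the pot still stands proud in its well (height (world z) of lifter below 0.006 m and angle between lifter's own z axis and vertical below 0.06 rad and contact force between the fingers and lifter below 0.1 N and (x of lifter_pin in the frame of rail below -0.08 m or y of lifter_pin in the frame of rail above 0.19 m or y of lifter_pin in the frame of rail below -0.19 m) and z of pot in the frame of rail between 0.102 and 0.14 m), for 0.2 s.
At the end, for the whole second after the job is handed in: The pot stands upright (within 0.08 rad) and at rest on the board, its centre on the board at least 10 mm inside the edges, released; the lifter stands upright on the table, released, with its pin at least 80 mm in front of the rail's middle line or beyond its ends (x of pot in the frame of board between -0.075 and 0.075 m and y of pot in the frame of board between -0.09 and 0.09 m and z of pot in the frame of board between 0.006 and 0.014 m and angle between pot's own z axis and vertical below 0.08 rad and linear speed of pot below 0.02 m/s and contact force between the fingers and pot below 0.1 N and height (world z) of lifter below 0.006 m and angle between lifter's own z axis and vertical below 0.06 rad and contact force between the fingers and lifter below 0.1 N and (x of lifter_pin in the frame of rail below -0.08 m or y of lifter_pin in the frame of rail above 0.19 m or y of lifter_pin in the frame of rail below -0.19 m)); the robot touches nothing.
It fails at once if the lifter's pin pressed on anything (plate, rail, pot) with more than 24 N (contact force between lifter_pin and anything else above 24 N).
It fails at once if the pot banged down on the board (over 60 N) (contact force between pot and board above 60 N).
It fails at once if the tall pot was moved by more than 8 mm (distance of tall_pot from where it was at the start of the episode above 0.008 m).
It fails at once if the shaker was moved by more than 8 mm (distance of shaker from where it was at the start of the episode above 0.008 m).
It fails at once if another thing on the table was moved by more than 20 mm (distance of any of ramekin, bottle_a, bottle_b, food_tray, bowl, spoon from where it was at the start of the episode above 0.02 m).
It also fails if it takes over 72 s, if anything falls off the work surface, if the arm or the gripper's body presses on something with over 40 N, if the wrist force passes 120 N, or if a joint passes its speed limit or range.

### The arm

A 7-joint arm with a two-finger parallel gripper is mounted at the origin on the work surface. World frame = base frame: x ahead of the robot, y to its left, z up, the work surface at z = 0. Lengths are in m, angles in rad, forces in N, time in s.
With the tool pointing down it reaches from about 0.35 to 0.9 m from the base axis. Payload 8.1 kg.
Tool frame: the origin (TCP) lies midway between the tips of the shut fingers; the grasp point (between the pads) lies 19 mm behind it; x points along the fingers, z is the direction in which the jaws open and shut, and the axes are right-handed (so a half turn about x gives the same grasp; the last joint's range is limited). The gripper opens to 92 mm and grips with 3 to 60 N. Pads are 19 mm wide; open, the fingers measure 130 mm over their backs; the gripper's body (75 mm by 190 mm) begins 47 mm behind the grasp point.
Start: joints at [1.09, 0.434, 0.025, 1.573, -0.012, 1.134, -0.075], TCP at [0.231, -0.581, 0.189] pointing down, gripper open.
Joint ranges: [-2.62, 2.62], [-0.44, 2.09], [-1.27, 1.32], [0.08, 2.57], [-1.32, 4.46], [0.12, 2], [-2.74, 2.74]. Speed limits (rad/s): [2.22, 2.22, 3.01, 3.01, 3.14, 3.14, 3.14].

### API

Orientations are given as a rotation vector (axis times angle).
In Python, from cell import arm, optics, finder gives the robot as it stands.
- The arm moves only by the tool send_rows, never from a script. Its argument "rows" is a list that holds one entry, the list of rows, each a list of 7 numbers: the shift along the tool's x, y, z in mm, then the turn, a rotation vector about the tool's x, y, z in degrees, then the opening in per cent of the stroke, from 0 (shut) to 100 (fully open). A call has exactly 8 rows; each row is the pose to reach, as a shift and turn from the pose commanded when the call began, along the tool's axes at that moment; what a row does not reach only later rows make up. A row lasts 1/10 s, in which the tool goes at most 50 mm and 8.59 degrees, less where a joint would pass 70% of its speed; a pose out of reach is approached as far as the arm can. A call with a gripper value outside its range is refused whole. The fingers move at their own pace and stop on an object; "grip_force" is the grip in N (left out, the last holds). Time passes only in rows, so rows that repeat a pose let the fingers close, or fill a call up. It gives the time, the measured TCP pose, the force and the opening at its end, in the units of the state.
- arm.observe(): the state, without advancing time (a new reading comes with each control period).
- optics.get_image(name): name is "side" or "top" or "wrist"; returns (picture, depth): 384x512x3 uint8, red, green, blue; 384x512 float32, m along the optical axis (not along the pixel's ray), 0 where there is no reading.
- optics.get_calibration(name): a dict with "camera_matrix" (3x3 intrinsics, pixels), "D" ([k1, k2, p1, p2, k3] as OpenCV has them; the pictures are not rectified), "position" and "orientation" of the camera in the world; the wrist camera has in their place "T_tool_cam" (4x4, takes a point from camera to tool coordinates, whose origin is the TCP and whose axes are the tool frame's). Camera axes: x right, y up, looking along -z (the intrinsics and any distortion apply to the point x, -y, -z); pixel columns grow to the right and rows downward; lengths in m; the calibration is good to about 2 mm. A picture is of the moment at which its call begins: read the wrist's pose just before it. get_calibration takes no time and is no camera call.
- arm.sign_off(): hands the job in, once; it reports no verdict.
Trained networks look in the newest picture that a camera, given by its name, has taken for a name from the list of things; names that differ only in an ending like _2 or _b are one class to them, and where a whole thing is asked for, a point or a joint stands for the part that bears it (a point fixed in the world has none). Each returns a list of dicts, best first, with "confidence" (0 to 1); they miss things now and then, are a little off and sometimes report something else, mostly with a low value. They report only what shows in the picture. A call takes as long as a camera call.
- finder.search_frame(camera, thing): "bbox" ([left, top, width, height] in pixels, round what is visible of it).
- finder.regions_of(camera, thing): "region" (384x512 bool, what is visible of it) and "bbox" ([left, top, width, height] in pixels, round what is visible of it).
- finder.place_of(camera, thing): "xy" ([column, row] in pixels: a listed point, or the origin of a listed thing).
The state is a dict: "clock": time; "joints": joint angles; "dq": joint speeds; "joint_efforts": joint torques, N m; "position": TCP position; "ee_rot": TCP orientation; "force": force on the tool from outside, world axes, zero at the start; "ft_torque": the same for the moment, N m; "width": opening from 0.0 (shut) to 1.0 (fully open).
Only numpy, scipy, OpenCV 4.12 (cv2) and the standard library are available. Lean on these libraries where they do the work, as an engineer would, in place of code of your own. Each camera call takes 0.05 s, during which the arm holds its last target.

## Working session

There is one attempt and no reset: what is moved stays moved. The work goes in short steps, Python scripts to look and compute and a tool call to move; the robot and the scene stay as the last step left them, time stands still between calls to the robot, and variables do not carry over. Pictures are saved under pics/ and viewed, and the job is handed in when it is done.

Besides the shell and the picture viewer there is one more tool, called after "Emit:" in YAML: its name, and indented under it one key for each argument. send_rows: Moves the arm, as the interface text tells. Its arguments: {"type":"object","properties":{"rows":{"type":"array"},"grip_force":{"type":"number"}},"required":["rows"]}

```bash
ls; mkdir -p pics
python3 - <<'E'
from cell import arm, optics, finder
import cv2,numpy as np
s=arm.observe();print(s)
for c in ['side','top','wrist']:
    im,d=optics.get_image(c);cv2.imwrite(f'pics/{c}0.png',im[:,:,::-1]);np.save(f'pics/{c}0.npy',d)
    print(c,optics.get_calibration(c))
E
```

```text
pics
{'clock': 0.0, 'joints': array([ 1.09042646,  0.4352476 ,  0.02494564,  1.57410524, -0.01159314,
        1.13399354, -0.07509627]), 'dq': array([ 0.0003054 , -0.0012305 ,  0.00017383, -0.00015178,  0.00160871,
       -0.00093144, -0.00040404]), 'joint_efforts': array([-4.56086937e-04, -6.67852306e+01,  9.85517576e-01, -3.14450240e+01,
       -6.02394319e-02,  4.28712065e-02,  1.21629478e-04]), 'position': array([ 0.2302713 , -0.58041257,  0.18862626]), 'ee_rot': array([ 0.92744588,  1.36598938, -0.92615288]), 'force': array([ 0.05463148, -0.62872386,  0.41425443]), 'ft_torque': array([0.00903046, 0.0233211 , 0.00458698]), 'width': 0.999906972267944}
side {'camera_matrix': array([[412.7029056 ,   0.        , 252.95026377],
       [  0.        , 412.7029056 , 195.34210385],
       [  0.        ,   0.        ,   1.        ]]), 'D': array([-0.02308562,  0.        ,  0.        ,  0.        ,  0.        ]), 'position': array([0.07239884, 0.6907784 , 0.95440606]), 'orientation': array([ 0.36159227, -0.98039045, -2.30757292])}
top {'camera_matrix': array([[454.5077339 ,   0.        , 26
[... 219 characters left out ...]
596839, 0.03114879, 1.53683536]), 'orientation': array([ 0.16489487, -0.14353149, -1.58414313])}
wrist {'camera_matrix': array([[313.15706559,   0.        , 253.6501831 ],
       [  0.        , 313.15706559, 191.9808572 ],
       [  0.        ,   0.        ,   1.        ]]), 'D': array([0.0153806, 0.       , 0.       , 0.       , 0.       ]), 'T_tool_cam': array([[-6.79809180e-05,  2.77326529e-01, -9.60775724e-01,
        -1.94862228e-01],
       [ 4.62450628e-04,  9.60775632e-01,  2.77326470e-01,
         7.45667767e-02],
       [ 9.99999891e-01, -4.25458429e-04, -1.93564237e-04,
         1.30293315e-03],
       [ 0.00000000e+00,  0.00000000e+00,  0.00000000e+00,
         1.00000000e+00]])}
```

View pics/side0.png

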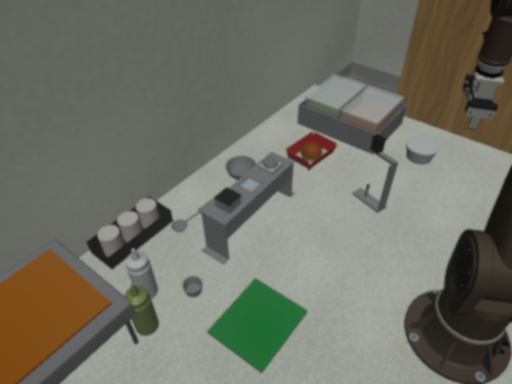

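View pics/top0.png

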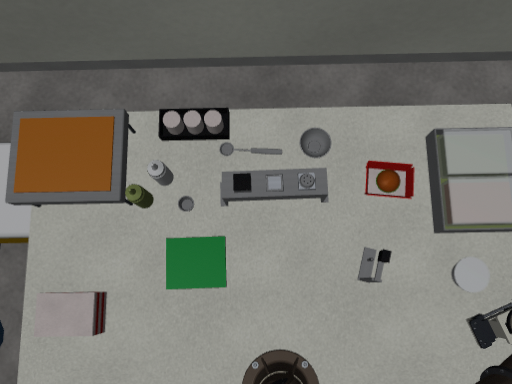

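```bash
cat > h.py <<'E'
from cell import arm, optics, finder
import cv2,numpy as np
from scipy.spatial.transform import Rotation as R
def pose(cam,s=None):
    c=optics.get_calibration(cam)
    if cam=='wrist':
        s=s or arm.observe()
        T=np.eye(4);T[:3,:3]=R.from_rotvec(s['ee_rot']).as_matrix();T[:3,3]=s['position'];T=T@c['T_tool_cam']
    else:
        T=np.eye(4);T[:3,:3]=R.from_rotvec(c['orientation']).as_matrix();T[:3,3]=c['position']
    return c['camera_matrix'],c['D'],T
def ray(cam,uv,P=None):
    K,D,T=P or pose(cam)
    n=cv2.undistortPoints(np.array(uv,float).reshape(-1,1,2),K,D).reshape(-1,2)
    d=np.c_[n[:,0],-n[:,1],-np.ones(len(n))]@T[:3,:3].T
    return T[:3,3],d
def atz(cam,uv,z,P=None):
    o,d=ray(cam,uv,P); return o+d*((z-o[2])/d[:,2])[:,None]
def cloud(cam,dep,P=None):
    v,u=np.mgrid[:384,:512]
    o,d=ray(cam,np.c_[u.ravel(),v.ravel()],P)
    return (o+d*dep.ravel()[:,None]).reshape(384,512,3)
def proj(cam,X,P=None):
    K,D,T=P or pose(cam)
    p=(np.atleast_2d(X)-T[:3,3])@T[:3,:3]
    p=p*[1,-1,-1]
    return cv2.projectPoints(p,np.zeros(3),np.zeros(3),K,D)[0].reshape(-1,2)
E
python3 - <<'E'
from h import *
for c in ['top','side']:
    optics.get_image(c)
    for t in ['rail','deck','pot','lifter','grip','lifter_pin','board','tall_pot','shaker','ramekin','under']:
        r=finder.place_of(c,t)
        print(c,t,[(np.round(x['xy'],1),round(x['confidence'],2)) for x in r[:3]])
print(arm.observe()['clock'])
E
```

```text
top rail [(array([271.5, 192.5]), 0.8)]
top deck [(array([274.5, 183.5]), 0.74)]
top pot [(array([275.4, 183.1]), 0.5)]
top lifter [(array([366.5, 256.9]), 0.92)]
top grip [(array([380.8, 255.9]), 0.97), (array([271.4, 186.6]), 0.19)]
top lifter_pin [(array([313.2, 144.7]), 0.45)]
top board [(array([196.1, 263.5]), 0.81)]
top tall_pot [(array([243.5, 190.1]), 0.85)]
top shaker [(array([305.1, 185.2]), 0.7), (array([380.9, 253.2]), 0.64)]
top ramekin [(array([187.6, 205.2]), 0.72)]
top under [(array([271.8, 184. ]), 0.89)]
side rail [(array([251.7, 217.9]), 0.59), (array([146.5, 287.2]), 0.35)]
side deck [(array([146.8, 323.3]), 0.67), (array([248.3, 181.3]), 0.58)]
side pot [(array([249. , 199.7]), 0.77)]
side lifter [(array([364.8, 193.8]), 0.66)]
side grip [(array([379. , 148.8]), 0.65)]
side lifter_pin [(array([365.2, 186.4]), 0.53), (array([377.5, 147.5]), 0.48)]
side board [(array([262.3, 322. ]), 0.87), (array([365.7, 194.3]), 0.57)]
side tall_pot [(array([229.9, 220.4]), 0.8)]
side shaker [(array([269.3, 183. ]), 0.78), (array([369.9, 195.2]), 0.18)]
side ramekin [(array([193.6, 291.5]), 0.66)]
side under [(array([250.1, 206.1]), 0.6)]
1.35
```

Run:
```python
from h import *
dt=np.load('pics/top0.npy');ds=np.load('pics/side0.npy')
C=cloud('top',dt);S=cloud('side',ds)
def fit(m,name,P):
    p=P[m];
    if len(p)<5: print(name,len(p));return
    r=cv2.minAreaRect((p[:,:2]*1000).astype(np.float32))
    print(name,len(p),'z',np.median(p[:,2]).round(4),'mean',p.mean(0).round(4),'rect',np.round(r[0],1),np.round(r[1],1),round(r[2],2))
for nm,P,d in(('top',C,dt),('side',S,ds)):
    X,Y,Z=P[...,0],P[...,1],P[...,2]
    ok=d>0
    rb=(X>.3)&(X<.75)&(abs(Y)<.35)
    print(nm,'table z',np.median(Z[ok&(abs(Z)<.02)]))
    # rail
    m=ok&(abs(Z-.15)<.006)&(X>.3)&(X<.7)&(Y>-.2)&(Y<.25);fit(m,'deck',P)
    m=ok&(Z>.17)&(Z<.195)&(X>.4)&(X<.7)&(Y>-.25)&(Y<.25);
    n,l=cv2.connectedComponents(m.astype(np.uint8))
    for i in range(1,n):
        if (l==i).sum()>8: fit(l==i,'proud',P)
    m=ok&(Z>.185)&(Z<.3)&(X>.1)&(X<.5)&(Y<-.2)&(Y>-.5);fit(m,'arm+handle',P)
    m=ok&(Z>.225)&(Z<.3)&(X>.1)&(X<.5)&(Y<-.2)&(Y>-.5);fit(m,'handle',P)
    m=ok&(Z>.005)&(Z<.016)&(X>.1)&(X<.5)&(Y<-.2)&(Y>-.5);fit(m,'foot',P)
    m=ok&(Z>.03)&(Z<.075)&(X>.1)&(X<.5)&(Y<-.2)&(Y>-.45);fit(m,'pin',P)
    m=ok&(Z>.006)&(Z<.016)&(X>.1)&(X<.5)&(Y>.1)&(Y<.45);fit(m,'board',P)
for c in('top','side'):
    im=cv2.imread(f'pics/{c}0.png')
    a=im[120:300,200:420] if c=='top' else im[130:270,190:410]
    cv2.imwrite(f'pics/{c}0z.png',cv2.resize(a,None,fx=3.5,fy=3.3,interpolation=3))
```

```text
top table z -0.0007792589429792551
deck 2085 z 0.149 mean [0.6387 0.0054 0.1491] rect [640.3   7.2] [ 87.  329.4] 1.12
proud 301 z 0.1825 mean [0.6378 0.1073 0.1823] rect [637.7 107.8] [52.7 51.9] 89.72
proud 144 z 0.1773 mean [ 0.6406 -0.0925  0.1772] rect [640.5 -93. ] [37.3 40.4] 87.92
arm+handle 299 z 0.2131 mean [ 0.3716 -0.3046  0.2217] rect [ 288.9 -380.2] [307.4  87.6] 45.41
handle 138 z 0.2422 mean [ 0.3781 -0.3243  0.2478] rect [ 309.4 -400.2] [306.8  38. ] 47.0
foot 632 z 0.0065 mean [ 0.3231 -0.329   0.0071] rect [ 302.  -348.9] [392.3 298.5] 0.35
pin 28 z 0.0534 mean [ 0.37   -0.2865  0.052 ] rect [ 370.6 -284.9] [23.8 76.6] 78.87
board 2586 z 0.0093 mean [0.394  0.2748 0.0096] rect [299.  275.2] [395.4 349.7] 0.16
side table z -0.0003599267592489519
deck 1732 z 0.1492 mean [0.6359 0.0243 0.1492] rect [642.5   9. ] [ 89.4 334. ] 1.09
proud 114 z 0.177 mean [ 0.6419 -0.0881  0.1767] rect [642.8 -91.5] [39.4 41.5] 16.81
proud 336 z 0.1827 mean [0.637  0.112  0.1816] rect [640.1 108.8] [54.  54.9] 1.38
arm+handle 409 z 0.2133 mean [ 0.3725 -0.3071  0.2212] rect [ 289.3 -374.1] [308.3  89.3] 43.3
handle 160 z 0.2423 mean [ 0.363  -0.3376  0.2506] rect [ 313.7 -399.6] [306.4  41.4] 48.08
foot 235 z 0.0073 mean [ 0.3886 -0.2946  0.0075] rect [ 316.7 -335.8] [319.8 230.7] 12.67
pin 109 z 0.0521 mean [ 0.3534 -0.2813  0.0518] rect [ 370.5 -282.6] [33.6 79.1] 86.24
board 4625 z 0.0094 mean [0.4021 0.2805 0.0095] rect [397.9 291. ] [187.3 233.7] 1.25
```

View pics/top0z.png

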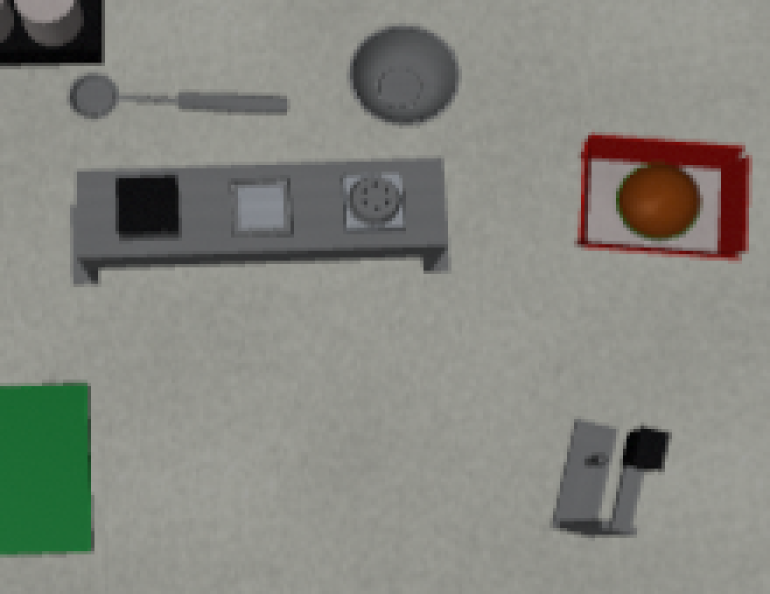

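View pics/side0z.png

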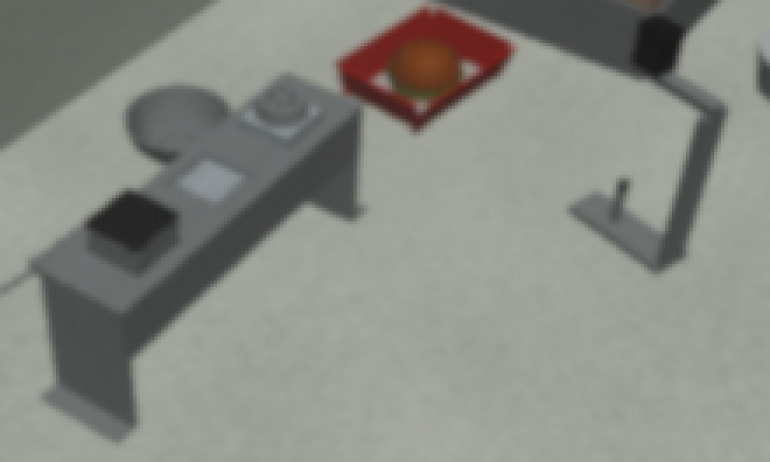

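Run:
```python
from h import *
s=arm.observe();print(R.from_rotvec(s['ee_rot']).as_matrix().round(3),s['clock'])
dt=np.load('pics/top0.npy');ds=np.load('pics/side0.npy')
for nm,d in(('top',dt),('side',ds)):
    P=cloud(nm,d);X,Y,Z=P[...,0],P[...,1],P[...,2]
    b=(d>0)&(X>.25)&(X<.46)&(Y<-.2)&(Y>-.4)
    for z0,z1,n in((.228,.26,'cap'),(.19,.205,'arm'),(.005,.014,'foot'),(.03,.075,'pin')):
        p=P[b&(Z>z0)&(Z<z1)]
        r=cv2.minAreaRect((p[:,:2]*1000).astype(np.float32))
        print(nm,n,len(p),p.mean(0).round(4),np.round(r[0],1),np.round(r[1],1),round(r[2],1))
for uvc,z in (((380.8,255.9),.222),):
    print(atz('top',uvc,z))
print('grip side',atz('side',(379,148.8),.222), 'cap?')
```

```text
[[ 0.     0.93   0.369]
 [-0.     0.369 -0.93 ]
 [-1.    -0.     0.   ]] 1.35
top cap 116 [ 0.4025 -0.2994  0.2413] [ 402.5 -300.7] [24.7 33.5] 74.1
top arm 130 [ 0.3623 -0.2883  0.198 ] [ 375.4 -292.8] [21.7 86.9] 78.3
top foot 344 [ 0.3755 -0.2972  0.0075] [ 355.5 -300.2] [208.9 198.7] 0.0
top pin 28 [ 0.37   -0.2865  0.052 ] [ 370.6 -284.9] [23.8 76.6] 78.9
side cap 113 [ 0.4032 -0.2958  0.2397] [ 404.5 -299.3] [29.4 35.7] 76.1
side arm 149 [ 0.3696 -0.2865  0.1974] [ 375.6 -292.1] [23.5 86.8] 77.0
side foot 230 [ 0.3908 -0.2928  0.0075] [ 375.2 -279.6] [125.  146.7] 87.2
side pin 109 [ 0.3534 -0.2813  0.0518] [ 370.5 -282.6] [33.6 79.1] 86.2
[[ 0.40408178 -0.29137863  0.222     ]]
grip side [[ 0.38961918 -0.27961485  0.222     ]] cap?
```

```bash
cat >> h.py <<'E'
def go(x,y,z,yaw):
    "tool down, tool y axis at yaw deg -> mm shift, deg turn"
    s=arm.observe();M=R.from_rotvec(s['ee_rot']).as_matrix()
    t=np.radians(yaw);yy=np.array([np.cos(t),np.sin(t),0]);xx=np.array([0,0,-1.]);zz=np.cross(xx,yy)
    G=np.c_[xx,yy,zz]
    print('t',round(s['clock'],2),'pos',s['position'].round(4),'yaw',np.degrees(np.arctan2(M[1,1],M[0,1])).round(2),'tilt',np.degrees(M[:2,0]).round(2),'F',s['force'].round(2),'w',round(s['width'],3))
    print('shift',(M.T@(np.array([x,y,z])-s['position'])*1000).round(1),'turn',np.degrees(R.from_matrix(M.T@G).as_rotvec()).round(2))
E
python3 -c "
from h import *
go(.4025,-.300,.33,-13.5)"
```

```text
t 1.35 pos [ 0.2305 -0.581   0.1895] yaw 21.64 tilt [ 0.   -0.01] F [-0.01 -0.28 -0.03] w 0.999
shift [-140.6  263.5 -197.7] turn [ 3.514e+01  1.000e-02 -0.000e+00]
```

Emit:
send_rows:
  rows:
    - [[-50,0,0,0,0,0,100],[-95,20,-15,5,0,0,100],[-130,60,-45,12,0,0,100],[-141,105,-79,20,0,0,100],[-141,150,-112,28,0,0,100],[-141,195,-146,35,0,0,100],[-141,240,-180,35,0,0,100],[-141,263,-197,35,0,0,100]]

```text
clock: 2.15
position: [0.3937, -0.3142, 0.3308]
ee_rot: [1.379, 1.089, -1.379]
force: [1.0, -0.8, 0.4]
width: 1.001
```

Run:
```python
from h import *
go(.4025,-.300,.33,-13.5)
im,d=optics.get_image('wrist');cv2.imwrite('pics/w1.png',im[:,:,::-1]);np.save('pics/w1.npy',d)
C=cloud('wrist',d)
X,Y,Z=C[...,0],C[...,1],C[...,2]
b=(d>0)&(X>.28)&(X<.46)&(Y<-.2)&(Y>-.4)
for z0,z1,n in((.23,.26,'cap'),(.193,.205,'arm'),(.004,.014,'foot'),(.03,.075,'pin')):
    p=C[b&(Z>z0)&(Z<z1)]
    if len(p)<5: print(n,len(p));continue
    r=cv2.minAreaRect((p[:,:2]*1000).astype(np.float32))
    print(n,len(p),p.mean(0).round(4),np.round(r[0],1),np.round(r[1],1),round(r[2],1))
```

```text
t 2.15 pos [ 0.3937 -0.3142  0.3308] yaw -13.38 tilt [ 0.04 -0.04] F [ 0.98 -0.82  0.44] w 1.001
shift [  0.8   5.3 -15.9] turn [ 0.12  0.03 -0.05]
cap 934 [ 0.4111 -0.2937  0.2436] [ 410.4 -293.6] [23.4 34.5] 76.1
arm 539 [ 0.3636 -0.2809  0.1996] [ 382.6 -287.9] [20.6 87.4] 75.8
foot 919 [ 0.4156 -0.2965  0.0075] [ 395.7 -289.4] [ 39.1 111.9] 76.1
pin 66 [ 0.3983 -0.292   0.0543] [ 380.8 -292.5] [71.1  9.7] 0.0
```

View pics/w1.png

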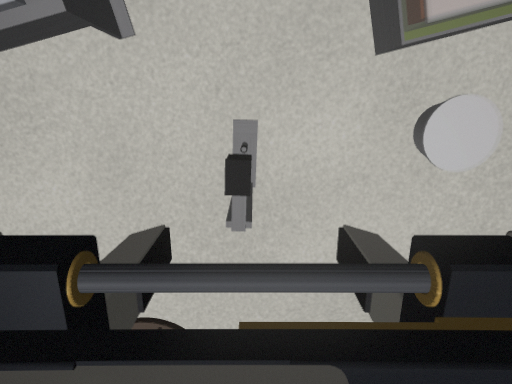

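```bash
cat > wl.py <<'E'
from h import *
import sys
go(.4025,-.300,.25,-14)
P=pose('wrist')
im,d=optics.get_image('wrist');cv2.imwrite('pics/'+sys.argv[1]+'.png',im[:,:,::-1]);np.save('pics/'+sys.argv[1]+'.npy',d)
C=cloud('wrist',d,P)
X,Y,Z=C[...,0],C[...,1],C[...,2]
b=(d>0)&(X>.28)&(X<.46)&(Y<-.2)&(Y>-.4)
for z0,z1,n in((.23,.26,'cap'),(.193,.205,'arm'),(.004,.014,'foot'),(.03,.075,'pin')):
    p=C[b&(Z>z0)&(Z<z1)]
    if len(p)<5: print(n,len(p));continue
    r=cv2.minAreaRect((p[:,:2]*1000).astype(np.float32))
    print(n,len(p),p.mean(0).round(4),np.round(r[0],1),np.round(r[1],1),round(r[2],1))
E
python3 wl.py w2
```

```text
t 2.2 pos [ 0.3992 -0.3055  0.3308] yaw -12.75 tilt [0.18 0.21] F [4.06 7.38 0.34] w 0.998
shift [80.9  1.8 -5.8] turn [ 1.25 -0.25 -0.13]
cap 936 [ 0.4055 -0.3028  0.2434] [ 404.9 -302.6] [23.9 34.4] 74.6
arm 527 [ 0.3584 -0.2898  0.1995] [ 377.1 -297. ] [22.9 87.4] 76.8
foot 809 [ 0.4172 -0.3062  0.0073] [ 391.3 -298.8] [ 39.9 108.7] 74.6
pin 53 [ 0.4061 -0.3031  0.0551] [ 405.5 -302.9] [9.6 9.1] 31.7
```

Emit:
send_rows:
  rows:
    - [[20,2,0,0.6,0,0,100],[50,2,0,0.6,0,0,100],[60,2,0,0.6,0,0,100],[60,2,0,0.6,0,0,100],[60,2,0,0.6,0,0,100],[60,2,0,0.6,0,0,100],[60,2,0,0.6,0,0,100],[60,2,0,0.6,0,0,100]]

```text
clock: 3.05
position: [0.3952, -0.3168, 0.271]
ee_rot: [1.386, 1.083, -1.386]
force: [0.4, 0.7, -0.6]
width: 1.001
```

```bash
python3 wl.py w3
```

```text
t 3.05 pos [ 0.3952 -0.3168  0.271 ] yaw -13.96 tilt [ 0.05 -0.04] F [ 0.42  0.7  -0.57] w 1.001
shift [ 21.    3.  -18.1] turn [ 0.04  0.02 -0.06]
cap 1448 [ 0.4056 -0.303   0.2433] [ 404.8 -302.8] [23.8 34.6] 74.7
arm 723 [ 0.3578 -0.2896  0.1995] [ 377.  -295.2] [22.5 88. ] 74.9
foot 1302 [ 0.4057 -0.3056  0.0074] [ 390.2 -299.1] [ 38.9 110.8] 74.6
pin 104 [ 0.3846 -0.3015  0.055 ] [ 375.1 -299.1] [ 9.5 70.9] 82.8
```

View pics/w3.png

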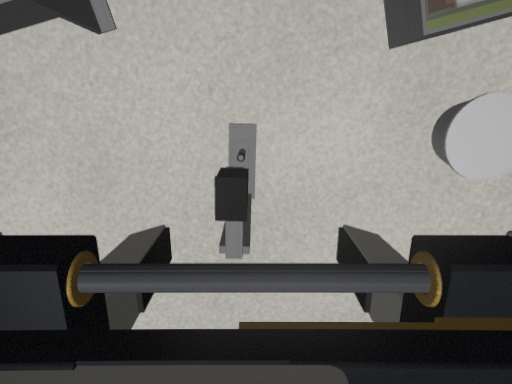

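```bash
python3 -c "
from h import *
go(.405,-.303,.204,-15.2)"
```

```text
t 3.1 pos [ 0.3951 -0.3167  0.2708] yaw -13.96 tilt [ 0.04 -0.03] F [-0.61  0.31 -0.23] w 1.0
shift [ 66.8   6.2 -15.7] turn [ 1.24  0.02 -0.05]
```

Emit:
send_rows:
  rows:
    - [[0,6,-16,1.2,0,0,100],[10,6,-16,1.2,0,0,100],[35,6,-16,1.2,0,0,100],[60,6,-16,1.2,0,0,100],[67,6,-16,1.2,0,0,100],[67,6,-16,1.2,0,0,40],[67,6,-16,1.2,0,0,30],[67,6,-16,1.2,0,0,25]]
  grip_force: 20

```text
clock: 3.9
position: [0.4052, -0.303, 0.2045]
ee_rot: [1.402, 1.07, -1.4]
force: [-0.5, 0.4, 0.1]
width: 0.789
```

Emit:
send_rows:
  rows:
    - [[0,0,0,0,0,0,20],[0,0,0,0,0,0,15],[0,0,0,0,0,0,10],[0,0,0,0,0,0,5],[0,0,0,0,0,0,0],[0,0,0,0,0,0,0],[0,0,0,0,0,0,0],[0,0,0,0,0,0,0]]
  grip_force: 60

```text
clock: 4.7
position: [0.4046, -0.3024, 0.2033]
ee_rot: [1.401, 1.072, -1.401]
force: [-0.5, 0.6, 0.2]
width: 0.239
```

Run:
```python
from h import *
go(.405,-.303,.224,-15.2)
dt=np.load('pics/top0.npy')
# rail edges more careful
for nm in('top','side'):
    P=cloud(nm,np.load(f'pics/{nm}0.npy'));X,Y,Z=P[...,0],P[...,1],P[...,2]
    m=(abs(Z-.149)<.004)&(X>.55)&(X<.72)&(Y>-.2)&(Y<.25)
    p=P[m][:,:2]
    # front edge: for Y bins min X
    for f in (np.min,np.max):
        q=[];
        for y in np.arange(-.14,.15,.01):
            a=p[abs(p[:,1]-.007-y)<.005]
            if len(a)>3:q.append((y+.007,f(a[:,0])))
        q=np.array(q);c=np.polyfit(q[:,0],q[:,1],1);c=np.polyfit(*q[abs(q[:,1]-np.polyval(c,q[:,0]))<.004].T,1)
        print(nm,f.__name__,c,np.degrees(-c[0]))
```

```text
t 4.7 pos [ 0.4046 -0.3024  0.2033] yaw -15.16 tilt [-0.  0.] F [-0.47  0.59  0.18] w 0.239
shift [-20.7   0.5   0.5] turn [ 0.04 -0.    0.  ]
top min [-0.01991617  0.59839262] 1.1411125502260573
top max [-0.01805647  0.68192719] 1.0345593361729395
side min [-0.01894271  0.59981042] 1.0853371102402927
side max [-0.04144844  0.68250352] 2.3748209645908958
```

Emit:
send_rows:
  rows:
    - [[-3,0,0,0,0,0,0],[-12,0,0,0,0,0,0],[-14,0,0,0,0,0,0],[-14,1,-15,-1,0,0,0],[-14,2,-40,-3,0,0,0],[-14,5,-70,-5,0,0,0],[-14,7,-100,-7,0,0,0],[-14,9,-130,-9,0,0,0]]

```text
clock: 5.5
position: [0.4476, -0.177, 0.2173]
ee_rot: [1.286, 1.158, -1.286]
force: [0.5, 0.2, -3.3]
width: 0.242
```

```bash
python3 -c "
from h import *
go(.5105,.005,.217,1.1)"
```

```text
t 5.5 pos [ 0.4476 -0.177   0.2173] yaw -6.0 tilt [0.   0.02] F [ 0.46  0.22 -3.26] w 0.242
shift [   0.4   43.6 -187.6] turn [-7.1  -0.02 -0.  ]
```

Emit:
send_rows:
  rows:
    - [[0,8,-30,-1,0,0,0],[0,16,-60,-3,0,0,0],[0,25,-95,-5,0,0,0],[0,33,-130,-7,0,0,0],[0,40,-160,-7.1,0,0,0],[0,43,-180,-7.1,0,0,0],[0,43,-187,-7.1,0,0,0],[0,43,-187,-7.1,0,0,0]]

```text
clock: 6.3
position: [0.5097, 0.0034, 0.2172]
ee_rot: [1.195, 1.219, -1.195]
force: [0.4, -0.5, -2.5]
width: 0.245
```

```bash
cat > rl.py <<'E'
from h import *
import sys
go(.5105,.005,.217,1.1)
P=pose('wrist')
im,d=optics.get_image('wrist');cv2.imwrite('pics/'+sys.argv[1]+'.png',im[:,:,::-1]);np.save('pics/'+sys.argv[1]+'.npy',d)
C=cloud('wrist',d,P);X,Y,Z=C[...,0],C[...,1],C[...,2]
m=(d>0)&(abs(Z-.150)<.005)&(X>.57)&(X<.72)&(Y>-.25)&(Y<.25)
p=C[m];print(len(p),p.min(0),p.max(0))
E
python3 rl.py w4
```

```text
t 6.3 pos [0.5097 0.0034 0.2172] yaw 1.11 tilt [-0.03  0.02] F [ 0.41 -0.54 -2.47] w 0.245
shift [ 0.2  0.8 -1.6] turn [ 0.01 -0.02  0.03]
25642 [ 0.59632861 -0.16086256  0.1450112 ] [0.65878082 0.17117815 0.15497733]
```

View pics/w4.png

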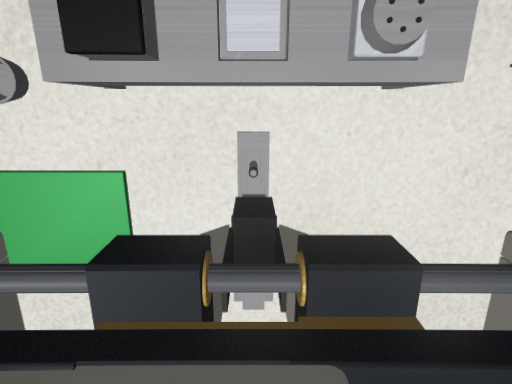

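Run:
```python
from h import *
d=np.load('pics/w4.npy');im=cv2.imread('pics/w4.png')
C=cloud('wrist',d);X,Y,Z=C[...,0],C[...,1],C[...,2]
ok=d>0
# lateral ends on rows ~60, front edge
m=ok&(abs(Z-.149)<.004)&(X>.57)
q=[]
for y in np.arange(-.14,.15,.01):
    a=m&(abs(Y-y)<.004)
    if a.sum()>3:q.append((y,X[a].min()))
q=np.array(q);c=np.polyfit(q[:,0],q[:,1],1);print('front',c,-np.degrees(c[0]),np.abs(q[:,1]-np.polyval(c,q[:,0])).max())
for x in(.605,.62,.64):
    a=m&(abs(X-x)<.002);print('ends',x,Y[a].min(),Y[a].max(),(Y[a].min()+Y[a].max())/2)
# pot top: bright region edges at rows
g=cv2.cvtColor(im,cv2.COLOR_BGR2GRAY)
for r in(10,25,40): print(r,g[r,215:292].tolist())
b=ok&(X>.4)&(X<.57)&(abs(Y)<.06)
for z0,z1,n in((.012,.026,'foot'),(.05,.08,'pin')):
    k=b&(Z>z0)&(Z<z1);p=C[k]
    r=cv2.minAreaRect((p[:,:2]*1000).astype(np.float32))
    print(n,len(p),p.mean(0).round(4),np.round(r[0],1),np.round(r[1],1),round(r[2],1),p[:,2].max())
print(atz('wrist',[(227,25),(279,25),(220,25),(286,25)],.150))
# pin top
vv,uu=np.where(b&(Z>.062)&(Z<.08)&(X>.49));print('pin px',len(vv),uu.mean(),vv.mean(),np.median(Z[vv,uu]), C[vv,uu].mean(0))
```

```text
front [-0.0157676   0.59961042] 0.9034166820580849 0.00042842549370458727
ends 0.605 -0.16273047637996904 0.16866986657677707 0.0029696950984040155
ends 0.62 -0.16186765155367672 0.16825897898994627 0.0031956637181347752
ends 0.64 -0.1621711578214699 0.16866691741745837 0.0032478797979942353
10 [145, 144, 69, 78, 153, 148, 149, 148, 146, 149, 150, 185, 197, 197, 194, 197, 195, 196, 196, 196, 197, 197, 197, 197, 196, 196, 197, 198, 198, 196, 197, 196, 196, 195, 196, 197, 196, 195, 195, 196, 196, 197, 198, 197, 196, 196, 195, 197, 197, 197, 196, 196, 196, 197, 197, 197, 197, 197, 196, 194, 196, 195, 196, 195, 196, 166, 148, 145, 147, 146, 146, 136, 103, 87, 120, 142, 145]
25 [151, 149, 108, 69, 136, 148, 150, 150, 151, 149, 149, 163, 200, 199, 199, 200, 201, 200, 199, 200, 201, 201, 201, 199, 200, 201, 202, 200, 201, 199, 200, 200, 200, 200, 199, 199, 201, 202, 200, 200, 200, 199, 199, 201, 200, 200, 200, 200, 200, 200, 200, 200, 200, 199, 200, 201, 200, 200, 201, 201, 200, 201, 199, 199, 191, 159, 147, 146, 151, 152, 142, 130, 96, 91, 138, 153, 152]
40 [147, 145, 147, 71, 82, 150, 150, 150, 150, 150, 150, 152, 198, 203, 202, 201, 202, 201, 203, 203, 203, 201, 201, 203, 201, 202, 201, 203, 204, 202, 201, 203, 203, 204, 203, 203, 204, 204, 205, 203, 203, 203, 203, 204, 201, 204, 203, 203, 204, 203, 202, 204, 204, 202, 202, 202, 203, 204, 203, 204, 203, 204, 203, 202, 182, 157, 150, 149, 149, 150, 138, 116, 96, 110, 140, 147, 147]
foot 1884 [0.5112 0.0016 0.0212] [507.9   1.5] [83.4 40. ] 0.8 0.02582411652961758
pin 98 [0.5108 0.0012 0.0697] [509.9   1. ] [10.   9.2] 3.5 0.07509953389996582
[[ 0.63920325  0.02275309  0.15      ]
 [ 0.63990492 -0.01632075  0.15      ]
 [ 0.63910166  0.02801086  0.15      ]
 [ 0.63999219 -0.02158013  0.15      ]]
pin px 83 252.9156626506024 171.20481927710844 0.07296521776337062 [0.51037987 0.00119311 0.07218009]
```

Emit:
send_rows:
  rows:
    - [[0,15,-2,0,0,0,0],[0,40,-4,0,0,0,0],[0,70,-7,0,0,0,0],[0,100,-7,0,0,0,0],[0,122,-7,0,0,0,0],[0,132,-7,0,0,0,0],[0,132,-7,0,0,0,0],[0,132,-7,0,0,0,0]]

```text
clock: 7.15
position: [0.6409, 0.0104, 0.2172]
ee_rot: [1.197, 1.217, -1.199]
force: [-0.3, -0.1, -4.4]
width: 0.244
```

```bash
python3 -c "
from h import *
go(.642,.0129,.2245,1.0)"
```

```text
t 7.15 pos [0.6409 0.0104 0.2172] yaw 0.9 tilt [-0.07 -0.02] F [-0.33 -0.1  -4.43] w 0.244
shift [-7.3  1.2 -2.5] turn [-0.1   0.02  0.07]
```

Emit:
send_rows:
  rows:
    - [[0,1,-2,0,0,0,0],[-2,1,-2.5,0,0,0,0],[-4,1,-2.5,0,0,0,0],[-6,1,-2.5,0,0,0,0],[-7.5,1,-2.5,0,0,0,0],[-8.5,1,-2.5,0,0,0,0],[-9,1,-2.5,0,0,0,0],[-9,1,-2.5,0,0,0,0]]

```text
clock: 7.95
position: [0.643, 0.0136, 0.2264]
ee_rot: [1.197, 1.217, -1.197]
force: [0.2, -0.3, -4.5]
width: 0.239
```

```bash
python3 -c "
from h import *
go(.642,.0129,.2245,1.0)"
```

```text
t 7.95 pos [0.643  0.0136 0.2264] yaw 0.94 tilt [ 0. -0.] F [ 0.16 -0.25 -4.47] w 0.239
shift [ 1.9 -1.   0.7] turn [-0.06  0.   -0.  ]
```

Emit:
send_rows:
  rows:
    - [[-1,0,0,0,0,0,0],[-2,0,0,0,0,0,0],[-3,0,0,0,0,0,0],[-3.5,0,0,0,0,0,0],[-3.5,0,0,0,0,0,0],[-3.5,0,0,0,0,0,0],[-3.5,0,0,0,0,0,0],[-3.5,0,0,0,0,0,0]]

```text
clock: 8.75
position: [0.6429, 0.0136, 0.2298]
ee_rot: [1.197, 1.217, -1.197]
force: [0.3, -0.6, -4.4]
width: 0.241
```

```bash
python3 -c "
from h import *
go(.642,.0129,.2245,1.0)"
```

```text
t 8.75 pos [0.6429 0.0136 0.2298] yaw 0.94 tilt [-0. -0.] F [ 0.32 -0.6  -4.36] w 0.241
shift [ 5.3 -0.9  0.7] turn [-0.06  0.    0.  ]
```

Emit:
send_rows:
  rows:
    - [[-1,0,0,0,0,0,0],[-2,0,0,0,0,0,0],[-3,0,0,0,0,0,0],[-3.5,0,0,0,0,0,0],[-4,0,0,0,0,0,0],[-4.5,0,0,0,0,0,0],[-4.5,0,0,0,0,0,0],[-4.5,0,0,0,0,0,0]]

```text
clock: 9.55
position: [0.6427, 0.0137, 0.234]
ee_rot: [1.197, 1.217, -1.197]
force: [-0.6, -0.2, -11.7]
width: 0.244
```

```bash
python3 -c "
from h import *
go(.642,.0129,.2245,1.0)"
```

```text
t 9.55 pos [0.6427 0.0137 0.234 ] yaw 0.95 tilt [-0.03  0.  ] F [ -0.63  -0.15 -11.75] w 0.244
shift [ 9.5 -0.7  0.8] turn [-0.05 -0.    0.03]
```

Emit:
send_rows:
  rows:
    - [[-0.5,0,0,0,0,0,0],[-1,0,0,0,0,0,0],[-1.5,0,0,0,0,0,0],[-2,0,0,0,0,0,0],[-2.5,0,0,0,0,0,0],[-3,0,0,0,0,0,0],[-3.5,0,0,0,0,0,0],[-4,0,0,0,0,0,0]]

```text
clock: 10.35
position: [0.6429, 0.0137, 0.2383]
ee_rot: [1.197, 1.217, -1.197]
force: [-0.2, -0.4, -11.7]
width: 0.244
```

```bash
python3 -c "
from h import *
go(.642,.0129,.2245,1.0)"
```

```text
t 10.35 pos [0.6429 0.0137 0.2383] yaw 0.94 tilt [-0.01 -0.  ] F [ -0.19  -0.37 -11.74] w 0.244
shift [13.8 -0.9  0.7] turn [-0.06  0.    0.01]
```

Emit:
send_rows:
  rows:
    - [[-1,0,0,0,0,0,0],[-2,0,0,0,0,0,0],[-3,0,0,0,0,0,0],[-4,0,0,0,0,0,0],[-5,0,0,0,0,0,0],[-6,0,0,0,0,0,0],[-7,0,0,0,0,0,0],[-8,0,0,0,0,0,0]]

```text
clock: 11.15
position: [0.6429, 0.0136, 0.2464]
ee_rot: [1.197, 1.217, -1.197]
force: [-0.3, 0.6, -12.8]
width: 0.236
```

Emit:
send_rows:
  rows:
    - [[-0.5,0,0,0,0,0,0],[-1,0,0,0,0,0,0],[-1.5,0,0,0,0,0,0],[-2,0,0,0,0,0,0],[-3,0,0,0,0,0,0],[-4,0,0,0,0,0,0],[-5,0,0,0,0,0,0],[-5,0,0,0,0,0,0]]

```text
clock: 11.95
position: [0.643, 0.0137, 0.2516]
ee_rot: [1.197, 1.217, -1.197]
force: [0.2, 0.1, -12.4]
width: 0.241
```

Emit:
send_rows:
  rows:
    - [[-0.5,0,0,0,0,0,0],[-1,0,0,0,0,0,0],[-1.5,0,0,0,0,0,0],[-2,0,0,0,0,0,0],[-2.5,0,0,0,0,0,0],[-3,0,0,0,0,0,0],[-3.5,0,0,0,0,0,0],[-4,0,0,0,0,0,0]]

```text
clock: 12.75
position: [0.6429, 0.0137, 0.2554]
ee_rot: [1.197, 1.217, -1.197]
force: [-0.1, 0.3, -13.6]
width: 0.244
```

Emit:
send_rows:
  rows:
    - [[-0.4,0,0,0,0,0,0],[-0.8,0,0,0,0,0,0],[-1.2,0,0,0,0,0,0],[-1.6,0,0,0,0,0,0],[-2,0,0,0,0,0,0],[-2.5,0,0,0,0,0,0],[-3,0,0,0,0,0,0],[-3,0,0,0,0,0,0]]

```text
clock: 13.55
position: [0.643, 0.0137, 0.2584]
ee_rot: [1.197, 1.217, -1.197]
force: [0.2, 0.6, -12.8]
width: 0.24
```

```bash
python3 -c "
from h import *
go(.642,.0129,.2245,1.0)"
```

```text
t 13.55 pos [0.643  0.0137 0.2584] yaw 0.94 tilt [ 0.01 -0.  ] F [  0.21   0.58 -12.77] w 0.24
shift [33.9 -1.   0.7] turn [-0.06  0.   -0.01]
```

Emit:
send_rows:
  rows:
    - [[-0.5,0,0,0,0,0,0],[-1,0,0,0,0,0,0],[-1.5,0,0,0,0,0,0],[-2,0,0,0,0,0,0],[-2.5,0,0,0,0,0,0],[-3,0,0,0,0,0,0],[-3.5,0,0,0,0,0,0],[-4,0,0,0,0,0,0]]

```text
clock: 14.35
position: [0.6429, 0.0136, 0.2623]
ee_rot: [1.197, 1.217, -1.197]
force: [0.0, -0.2, -14.9]
width: 0.243
```

Emit:
send_rows:
  rows:
    - [[-0.5,0,0,0,0,0,0],[-1,0,0,0,0,0,0],[-1.5,0,0,0,0,0,0],[-2,0,0,0,0,0,0],[-2.5,0,0,0,0,0,0],[-3,0,0,0,0,0,0],[-3.5,0,0,0,0,0,0],[-4,0,0,0,0,0,0]]

```text
clock: 15.15
position: [0.6429, 0.0136, 0.2664]
ee_rot: [1.197, 1.217, -1.197]
force: [0.6, 0.5, -15.0]
width: 0.241
```

Run:
```python
from h import *
go(.642,.0129,.2245,1.0)
im,d=optics.get_image('side');cv2.imwrite('pics/s5.png',cv2.resize(im[130:270,190:410,::-1],None,fx=3.5,fy=3.5,interpolation=3))
```

```text
t 15.15 pos [0.6429 0.0136 0.2664] yaw 0.94 tilt [-0. -0.] F [  0.58   0.47 -14.97] w 0.241
shift [41.9 -0.9  0.7] turn [-0.06  0.    0.  ]
```

View pics/s5.png

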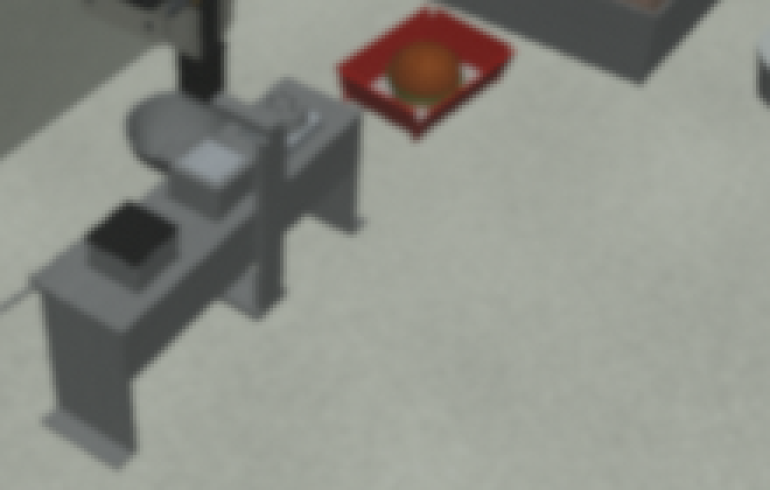

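Emit:
send_rows:
  rows:
    - [[2,0,0,0,0,0,0],[8,0,0,0,0,0,0],[16,0,0,0,0,0,0],[26,0,0,0,0,0,0],[36,0,0,0,0,0,0],[44,0,0,0,0,0,0],[49,0,0,0,0,0,0],[50,0,0,0,0,0,0]]

```text
clock: 16.0
position: [0.6426, 0.0136, 0.2154]
ee_rot: [1.196, 1.218, -1.198]
force: [-0.8, 1.0, -4.6]
width: 0.243
```

```bash
python3 -c "
from h import *
go(.5105,.0,.2165,1.0)"
```

```text
t 16.0 pos [0.6426 0.0136 0.2154] yaw 0.94 tilt [-0.07 -0.01] F [-0.79  1.01 -4.6 ] w 0.243
shift [  -0.9 -132.3   11.4] turn [-0.06  0.01  0.07]
```

Emit:
send_rows:
  rows:
    - [[0,-10,0,0,0,0,0],[0,-35,0,0,0,0,0],[0,-65,0,0,0,0,0],[0,-95,0,0,0,0,0],[0,-120,10,0,0,0,0],[0,-145,35,0,0,0,0],[0,-165,65,0,0,0,0],[0,-185,95,0,0,0,0]]

```text
clock: 16.8
position: [0.4582, -0.085, 0.2171]
ee_rot: [1.197, 1.216, -1.196]
force: [0.8, -0.4, -4.4]
width: 0.242
```

```bash
python3 -c "
from h import *
go(.43,-.24,.2165,-5)"
```

```text
t 16.8 pos [ 0.4582 -0.085   0.2171] yaw 0.99 tilt [ 0.09 -0.03] F [ 0.83 -0.35 -4.38] w 0.242
shift [  0.7 -30.9 154.5] turn [ 5.99  0.03 -0.09]
```

Emit:
send_rows:
  rows:
    - [[0,-5,30,1,0,0,0],[0,-12,60,3,0,0,0],[0,-18,90,5,0,0,0],[0,-24,115,6,0,0,0],[0,-28,135,6,0,0,0],[0,-31,145,6,0,0,0],[0,-31,145,6,0,0,0],[4,-31,145,6,0,0,0]]

```text
clock: 17.6
position: [0.4316, -0.2288, 0.2129]
ee_rot: [1.274, 1.166, -1.272]
force: [-0.5, -0.4, -4.8]
width: 0.241
```

```bash
python3 -c "
from h import *
go(.43,-.24,.2035,-5)"
```

```text
t 17.6 pos [ 0.4316 -0.2288  0.2129] yaw -5.01 tilt [0.09 0.01] F [-0.51 -0.37 -4.82] w 0.241
shift [ 9.4 -0.6 11.3] turn [-0.01 -0.02 -0.09]
```

Emit:
send_rows:
  rows:
    - [[2,0,0,0,0,0,0],[4,0,0,0,0,0,0],[6,0,0,0,0,0,0],[7,0,0,0,0,0,0],[8,0,0,0,0,0,0],[9,0,0,0,0,0,0],[9.5,0,0,0,0,0,0],[9.5,0,0,0,0,0,0]]

```text
clock: 18.4
position: [0.4314, -0.23, 0.2034]
ee_rot: [1.274, 1.165, -1.273]
force: [0.5, 0.4, -0.2]
width: 0.244
```

```bash
python3 -c "
from h import *
go(.43,-.24,.2035,-5)"
```

```text
t 18.4 pos [ 0.4314 -0.23    0.2034] yaw -5.06 tilt [ 0.06 -0.02] F [ 0.53  0.41 -0.23] w 0.244
shift [-0.1 -0.5 10.1] turn [-0.06  0.02 -0.07]
```

Emit:
send_rows:
  rows:
    - [[0,0,0,0,0,0,30],[0,0,0,0,0,0,35],[0,0,0,0,0,0,45],[0,0,0,0,0,0,60],[0,0,0,0,0,0,70],[0,0,0,0,0,0,75],[0,0,0,0,0,0,75],[0,0,0,0,0,0,75]]

```text
clock: 19.2
position: [0.4309, -0.2298, 0.2028]
ee_rot: [1.274, 1.166, -1.274]
force: [1.0, -0.8, 0.2]
width: 0.746
```

Run:
```python
from h import *
go(.642,.0054,.26,1.0)
im,d=optics.get_image('side');cv2.imwrite('pics/s6.png',cv2.resize(im[130:270,190:410,::-1],None,fx=3.5,fy=3.5,interpolation=3))
```

```text
t 19.2 pos [ 0.4309 -0.2298  0.2028] yaw -5.06 tilt [-0. -0.] F [ 1.04 -0.85  0.23] w 0.746
shift [ -57.2  189.6 -252.9] turn [-6.06  0.    0.  ]
```

View pics/s6.png

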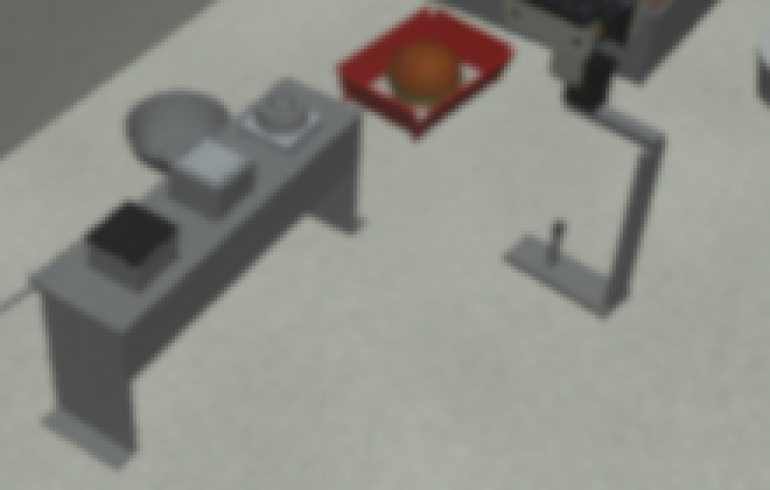

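Emit:
send_rows:
  rows:
    - [[-20,0,0,0,0,0,75],[-50,0,0,0,0,0,75],[-75,0,0,0,0,0,75],[-80,15,-25,-1,0,0,75],[-80,40,-65,-2,0,0,75],[-80,70,-105,-4,0,0,75],[-80,100,-145,-6,0,0,75],[-80,125,-180,-6,0,0,75]]

```text
clock: 20.05
position: [0.5726, -0.0593, 0.2829]
ee_rot: [1.196, 1.218, -1.195]
force: [0.2, -1.3, -0.1]
width: 0.75
```

Run:
```python
from h import *
go(.58,.0054,.28,1.0)
```

```text
t 20.05 pos [ 0.5726 -0.0593  0.2829] yaw 1.05 tilt [0.03 0.03] F [ 0.18 -1.31 -0.12] w 0.75
shift [  2.9   8.5 -64.6] turn [ 0.05 -0.03 -0.03]
```

Emit:
send_rows:
  rows:
    - [[0,4,-25,0,0,0,75],[0,8,-50,0,0,0,75],[0,8,-62,0,0,0,75],[0,8,-62,0,0,0,75],[0,8,-62,0,0,0,75],[0,8,-62,0,0,0,75],[0,8,-62,0,0,0,75],[0,8,-62,0,0,0,75]]

```text
clock: 20.85
position: [0.5782, -0.0005, 0.2829]
ee_rot: [1.198, 1.216, -1.198]
force: [-0.8, -0.2, -0.6]
width: 0.75
```

Run:
```python
from h import *
go(.642,.0054,.28,1.0)
P=pose('wrist')
im,d=optics.get_image('wrist');cv2.imwrite('pics/w7.png',im[:,:,::-1])
C=cloud('wrist',d,P);X,Y,Z=C[...,0],C[...,1],C[...,2]
m=(d>0)&(Z>.165)&(Z<.2)&(abs(Y)<.06)&(X>.55)&(X<.72)
p=C[m];r=cv2.minAreaRect((p[:,:2]*1000).astype(np.float32));print(len(p),p.mean(0),r)
c=np.linalg.lstsq(np.c_[p[:,:2],np.ones(len(p))],p[:,2],rcond=None)[0];print('plane',c)
```

```text
t 20.85 pos [ 5.782e-01 -5.000e-04  2.829e-01] yaw 0.86 tilt [ 0.01 -0.02] F [-0.8  -0.25 -0.64] w 0.75
shift [ 2.9 63.9 -5. ] turn [-0.14  0.02 -0.01]
3244 [0.64342605 0.00249189 0.18158944] ((642.3696899414062, 2.306852340698242), (52.037261962890625, 51.71577072143555), 0.9778702259063721)
plane [-0.00361201  0.0685834   0.1837426 ]
```

View pics/w7.png

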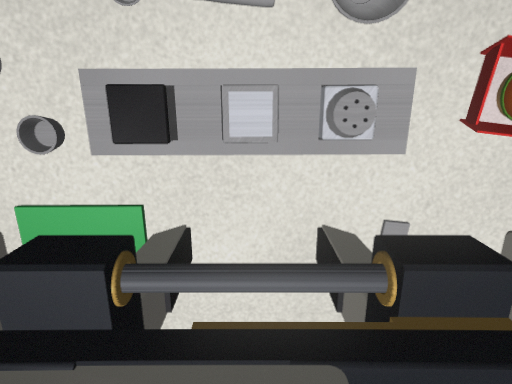

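Emit:
send_rows:
  rows:
    - [[0,25,-2,0,0,0,75],[0,50,-4,0,0,0,75],[0,64,-5,0,0,0,75],[0,64,-5,0,0,0,75],[20,64,-5,0,0,0,75],[45,64,-5,0,0,0,75],[65,64,-5,0,0,0,75],[70,64,-5,0,0,0,75]]

```text
clock: 21.7
position: [0.6401, 0.006, 0.2107]
ee_rot: [1.195, 1.219, -1.2]
force: [-0.1, -0.4, 0.2]
width: 0.752
```

Run:
```python
from h import *
go(.642,.005,.1535,1.0)
```

```text
t 21.7 pos [0.6401 0.006  0.2107] yaw 0.93 tilt [-0.23 -0.03] F [-0.08 -0.41  0.23] w 0.752
shift [57.2  2.1  1. ] turn [-0.07  0.03  0.23]
```

Emit:
send_rows:
  rows:
    - [[5,2,0.5,0,0,0,75],[15,2,0.5,0,0,0,75],[25,2,0.5,0,0,0,75],[35,2,0.5,0,0,0,75],[45,2,0.5,0,0,0,75],[53,2,0.5,0,0,0,75],[57,2,0.5,0,0,0,75],[57,2,0.5,0,0,0,75]]

```text
clock: 22.5
position: [0.6438, 0.0061, 0.1551]
ee_rot: [1.196, 1.218, -1.198]
force: [-0.0, -1.0, -0.4]
width: 0.75
```

Run:
```python
from h import *
go(.642,.005,.1535,1.0)
im,d=optics.get_image('side');cv2.imwrite('pics/s8.png',cv2.resize(im[110:250,170:390,::-1],None,fx=3.5,fy=3.5,interpolation=3))
```

```text
t 22.5 pos [0.6438 0.0061 0.1551] yaw 0.94 tilt [-0.06 -0.01] F [-0.02 -0.96 -0.44] w 0.75
shift [ 1.6 -1.8  1. ] turn [-0.06  0.01  0.06]
```

View pics/s8.png

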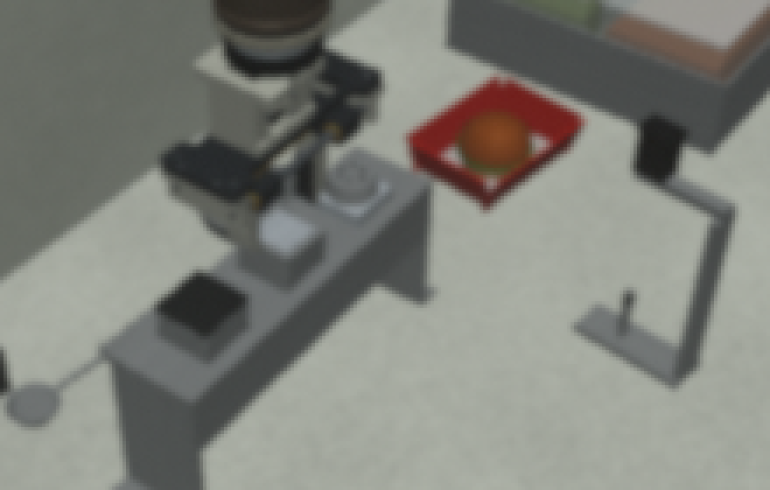

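Emit:
send_rows:
  rows:
    - [[1,-1,0.5,0,0,0,70],[1,-1,0.5,0,0,0,65],[1,-1,0.5,0,0,0,60],[1,-1,0.5,0,0,0,56],[1,-1,0.5,0,0,0,52],[1,-1,0.5,0,0,0,45],[1,-1,0.5,0,0,0,35],[1,-1,0.5,0,0,0,30]]
  grip_force: 40

```text
clock: 23.35
position: [0.6431, 0.0056, 0.1548]
ee_rot: [1.197, 1.217, -1.197]
force: [-0.2, 0.4, -0.4]
width: 0.333
```

Emit:
send_rows:
  rows:
    - [[-0.5,0,0,0,0,0,30],[-1,0,0,0,0,0,30],[-2,0,0,0,0,0,30],[-3,0,0,0,0,0,30],[-4,0,0,0,0,0,30],[-5,0,0,0,0,0,30],[-6,0,0,0,0,0,30],[-7,0,0,0,0,0,30]]
  grip_force: 50

```text
clock: 24.15
position: [0.6432, 0.0056, 0.1619]
ee_rot: [1.197, 1.217, -1.197]
force: [0.1, 0.2, 0.6]
width: 0.296
```

Run:
```python
from h import *
go(.642,.005,.1535,1.0)
```

```text
t 24.15 pos [0.6432 0.0056 0.1619] yaw 0.94 tilt [ 0. -0.] F [0.07 0.15 0.57] w 0.296
shift [ 8.4 -1.2  0.6] turn [-0.06  0.   -0.  ]
```

Run:
```python
from h import *
go(.642,.005,.1535,1.0)
im,d=optics.get_image('side');cv2.imwrite('pics/s9.png',cv2.resize(im[110:250,170:390,::-1],None,fx=3.5,fy=3.5,interpolation=3))
im,d=optics.get_image('wrist');cv2.imwrite('pics/w9.png',im[:,:,::-1])
```

```text
t 24.15 pos [0.6432 0.0056 0.1619] yaw 0.94 tilt [ 0. -0.] F [0.07 0.15 0.57] w 0.296
shift [ 8.4 -1.2  0.6] turn [-0.06  0.   -0.  ]
```

View pics/s9.png

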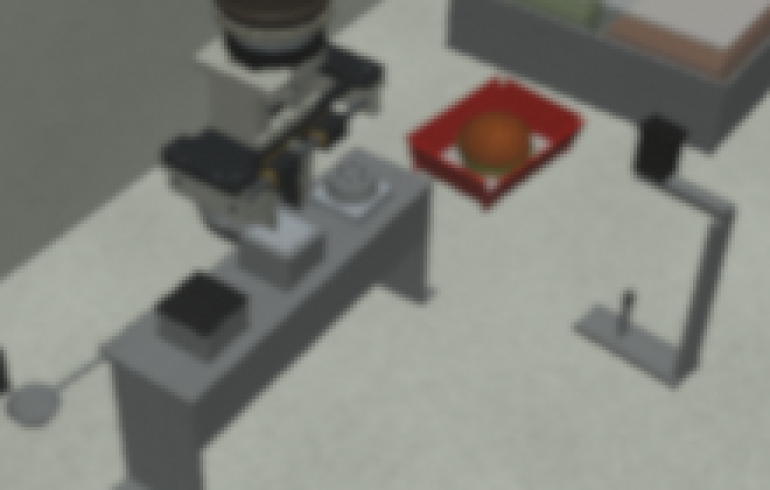

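View pics/w9.png

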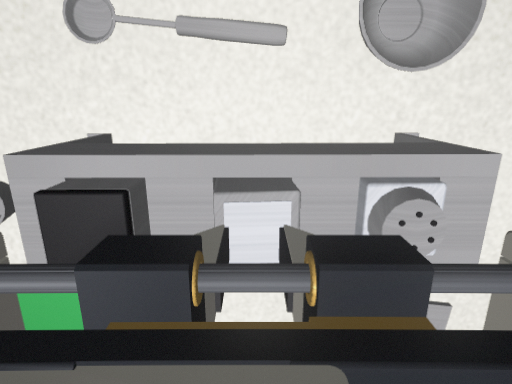

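Run:
```python
from h import *
s=arm.observe();t=s['position'];M=R.from_rotvec(s['ee_rot']).as_matrix()
im,d=optics.get_image('side')
C=cloud('side',d);X,Y,Z=C[...,0],C[...,1],C[...,2]
pts={'tcp':t,'tip+y':t-M[:,2]*.0136,'tip-y':t+M[:,2]*.0136,'gp':t-M[:,0]*.019,'pot':np.array([.642,.0045,.1816])}
big=cv2.resize(im[110:250,170:390,::-1],None,fx=3.5,fy=3.5,interpolation=3).copy()
for k,v in pts.items():
    u=proj('side',v)[0];q=((u-[170,110])*3.5).astype(int);print(k,v.round(4),u.round(1))
    cv2.circle(big,tuple(int(a) for a in q),3,(0,0,255),-1);cv2.putText(big,k,tuple(int(a) for a in q),0,.4,(255,0,0))
cv2.imwrite('pics/s10.png',big)
m=(d>0)&(abs(X-.64)<.045)&(abs(Y-.005)<.07)&(Z>.153)&(Z<.26)
p=C[m]
for z in np.arange(.155,.26,.01):
    a=p[abs(p[:,2]-z)<.005]
    if len(a): print(z.round(3),len(a),'x',a[:,0].min().round(3),a[:,0].max().round(3),'y',a[:,1].min().round(3),a[:,1].max().round(3))
```

```text
tcp [0.6433 0.0056 0.162 ] [249.7 180.8]
tip+y [0.6431 0.0192 0.162 ] [246.8 183.3]
tip-y [ 0.6435 -0.008   0.162 ] [252.6 178.3]
gp [0.6433 0.0056 0.181 ] [249.6 175.8]
pot [0.642  0.0045 0.1816] [250.2 175.7]
0.155 54 x 0.598 0.668 y -0.065 0.036
0.165 71 x 0.615 0.665 y -0.065 0.034
0.175 101 x 0.614 0.669 y -0.02 0.034
0.185 143 x 0.615 0.668 y -0.018 0.033
0.205 30 x 0.632 0.653 y -0.018 0.032
0.215 39 x 0.631 0.649 y -0.025 0.038
0.225 37 x 0.632 0.646 y -0.022 0.039
0.235 33 x 0.631 0.646 y -0.023 0.041
0.245 19 x 0.632 0.638 y -0.022 0.04
0.255 4 x 0.634 0.646 y -0.022 -0.01
```

View pics/s10.png

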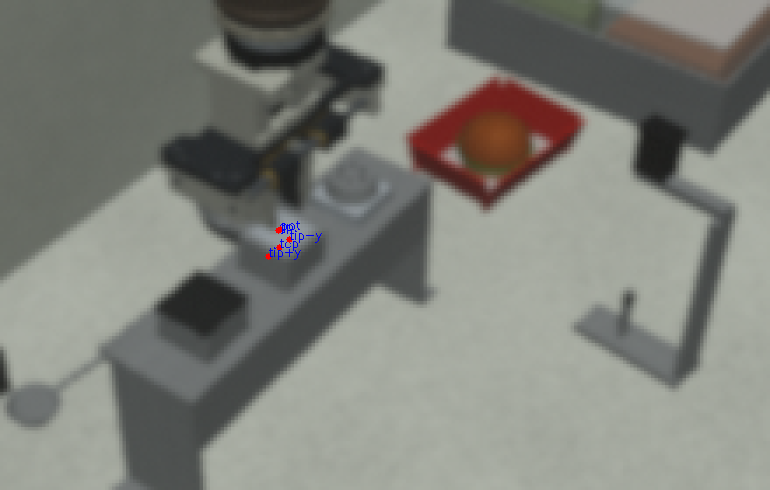

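Run:
```python
from h import *
s=arm.observe();print(s['clock'],s['width'],s['position']);t=s['position'];M=R.from_rotvec(s['ee_rot']).as_matrix()
P=pose('wrist',s)
im,d=optics.get_image('wrist')
C=(cloud('wrist',d,P)-t)@M
big=im[:,:,::-1].copy()
for x in(0,-.019,-.04,-.06):
    for z in(-.0136,.0136):
        u=proj('wrist',t+M@np.array([x,0,z]),P)[0];print(x,z,u.round(1),'depth',d[int(u[1]),int(u[0])], 'tool pt there',C[int(u[1]),int(u[0])].round(3))
        cv2.circle(big,tuple(int(a) for a in u),3,(0,0,255),-1)
cv2.imwrite('pics/w11.png',cv2.resize(big[170:330,130:380],None,fx=3,fy=3,interpolation=3))
for r in(190,220,240,260,300): print(r,[(c,C[r,c].round(3).tolist()) for c in (216,222,256,292,300)])
```

```text
24.3 0.2969381894069726 [0.6432429  0.00561412 0.1619216 ]
0 -0.0136 [231.1 219.2] depth 0.18592086 tool pt there [-0.021  0.008 -0.012]
0 0.0136 [272.1 219.2] depth 0.1859122 tool pt there [-0.021  0.008  0.012]
-0.019 -0.0136 [229.  230.5] depth 0.16873182 tool pt there [-0.038  0.009 -0.012]
-0.019 0.0136 [273.9 230.5] depth 0.18904938 tool pt there [-0.02   0.001  0.013]
-0.04 -0.0136 [226.  245.8] depth 0.15659636 tool pt there [-0.052  0.006 -0.012]
-0.04 0.0136 [276.3 245.9] depth 0.19272576 tool pt there [-0.019 -0.01   0.015]
-0.06 -0.0136 [222.5 264.3] depth 0.08763936 tool pt there [-0.116  0.031 -0.008]
-0.06 0.0136 [279.2 264.3] depth 0.088608444 tool pt there [-0.115  0.031  0.008]
190 [(216, [-0.018, 0.025, -0.021]), (222, [-0.018, 0.025, -0.017]), (256, [-0.017, 0.025, 0.003]), (292, [-0.017, 0.025, 0.024]), (300, [0.013, 0.016, 0.033])]
220 [(216, [-0.02, 0.007, -0.021]), (222, [-0.02, 0.007, -0.017]), (256, [-0.021, 0.008, 0.003]), (292, [-0.017, 0.006, 0.025]), (300, [0.011, -0.005, 0.034])]
240 [(216, [-0.195, 0.075, 0.001]), (222, [-0.053, 0.01, -0.014]), (256, [-0.02, -0.006, 0.003]), (292, [-0.056, 0.011, 0.02]), (300, [-0.056, 0.011, 0.024])]
260 [(216, [-0.075, 0.01, -0.015]), (222, [-0.072, 0.009, -0.012]), (256, [-0.02, -0.019, 0.003]), (292, [-0.075, 0.011, 0.018]), (300, [-0.077, 0.012, 0.021])]
300 [(216, [-0.083, -0.004, -0.014]), (222, [-0.076, -0.009, -0.013]), (256, [0.162, -0.176, 0.005]), (292, [-0.083, -0.004, 0.017]), (300, [-0.101, 0.009, 0.017])]
```

View pics/w11.png

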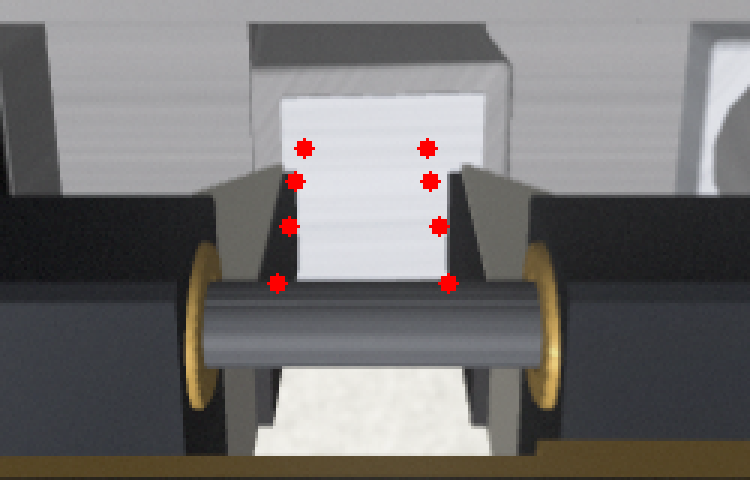

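Run:
```python
from h import *
T=optics.get_calibration('wrist')['T_tool_cam'];P=(*pose('wrist')[:2],T)
for f in('w1','w2','w3','w4'):
    d=np.load(f'pics/{f}.npy');C=cloud('wrist',d,P)
    m=(d>0)&(C[...,0]<.02)&(C[...,0]>-.11)&(abs(C[...,1])<.025)
    p=C[m]; print(f,len(p),'xmax',np.percentile(p[:,0],[90,98,99.5,100]).round(4))
    for s in(-1,1):
        q=p[p[:,2]*s>0];
        if len(q): i=np.argsort(-q[:,0])[:5];print(q[i].round(4).tolist())
```

```text
w1 6564 xmax [-0.0472 -0.0396 -0.0378 -0.0359]
[[-0.0365, -0.0067, -0.0447], [-0.0365, 0.0107, -0.0478], [-0.0366, 0.0078, -0.0447], [-0.0368, -0.0004, -0.0447], [-0.0368, -0.001, -0.0448]]
[[-0.0359, -0.007, 0.0474], [-0.0362, 0.0077, 0.0474], [-0.0363, 0.0106, 0.0498], [-0.0363, -0.0024, 0.0475], [-0.0365, 0.0001, 0.0473]]
w2 6547 xmax [-0.0472 -0.0395 -0.0375 -0.036 ]
[[-0.036, 0.0105, -0.0485], [-0.0362, -0.0074, -0.0448], [-0.0364, 0.0089, -0.0458], [-0.0364, 0.0065, -0.0449], [-0.0366, 0.0001, -0.0448]]
[[-0.0368, 0.0002, 0.0472], [-0.037, -0.007, 0.0472], [-0.0371, 0.0009, 0.0471], [-0.0371, -0.0063, 0.0471], [-0.0371, 0.011, 0.0496]]
w3 6564 xmax [-0.0473 -0.0395 -0.0376 -0.0358]
[[-0.0358, 0.0104, -0.0475], [-0.0367, -0.0023, -0.0449], [-0.0368, 0.0073, -0.0447], [-0.0368, 0.0091, -0.0473], [-0.0369, -0.0034, -0.0449]]
[[-0.0362, 0.0059, 0.0475], [-0.0366, 0.0007, 0.0472], [-0.0367, -0.0078, 0.0473], [-0.0367, 0.0091, 0.0488], [-0.0368, 0.0079, 0.0472]]
w4 6756 xmax [-0.0274 -0.0009  0.0097  0.0132]
[[0.0132, 0.0135, -0.0053], [0.0129, 0.0136, -0.0019], [0.0127, 0.0137, -0.0005], [0.0125, 0.0137, -0.0046], [0.012, 0.0139, -0.0025]]
[[0.0128, 0.0137, 0.0037], [0.0126, 0.0137, 0.003], [0.0123, 0.0138, 0.0043], [0.0122, 0.0138, 0.0071], [0.0122, 0.0138, 0.0057]]
```

Emit:
send_rows:
  rows:
    - [[-5,0,0,0,0,0,50],[-10,0,0,0,0,0,75],[-10,0,0,0,0,0,75],[-10,0,0,0,0,0,75],[-5,0,0,0,0,0,75],[5,0,0,0,0,0,75],[15,0,0,0,0,0,75],[22,0,0,0,0,0,75]]

```text
clock: 25.15
position: [0.6424, 0.0055, 0.138]
ee_rot: [1.196, 1.218, -1.199]
force: [-0.5, 0.4, 0.2]
width: 0.752
```

Emit:
send_rows:
  rows:
    - [[4,0,0,0,0,0,75],[9,0,0,0,0,0,75],[14,0,0,0,0,0,75],[18,0,0,0,0,0,75],[21,0,0,0,0,0,75],[21,0,0,0,0,0,75],[21,0,0,0,0,0,75],[21,0,0,0,0,0,75]]

```text
clock: 25.95
position: [0.6434, 0.0057, 0.1191]
ee_rot: [1.197, 1.217, -1.197]
force: [-1.5, -0.4, 0.7]
width: 0.748
```

Run:
```python
from h import *
go(.642,.005,.117,1.0)
im,d=optics.get_image('side');cv2.imwrite('pics/s12.png',cv2.resize(im[110:250,170:390,::-1],None,fx=3.5,fy=3.5,interpolation=3))
im,d=optics.get_image('wrist');cv2.imwrite('pics/w12.png',im[:,:,::-1])
```

```text
t 25.95 pos [0.6434 0.0057 0.1191] yaw 0.94 tilt [ 0.03 -0.  ] F [-1.49 -0.45  0.73] w 0.748
shift [ 2.1 -1.4  0.6] turn [-0.06  0.   -0.03]
```

View pics/s12.png

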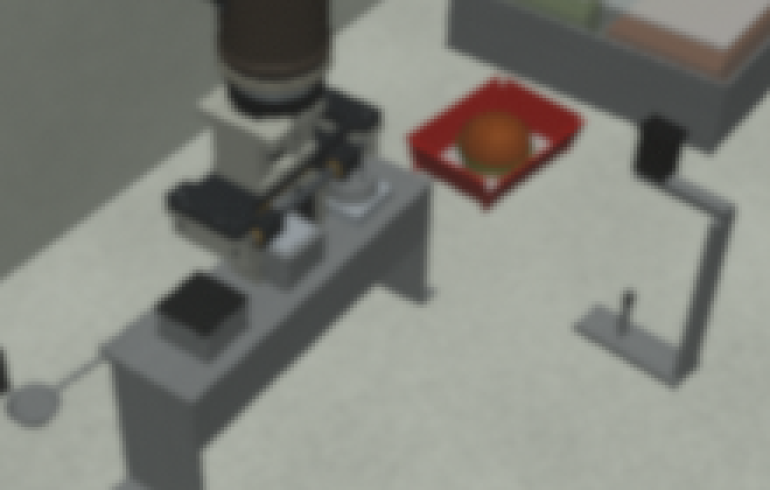

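View pics/w12.png

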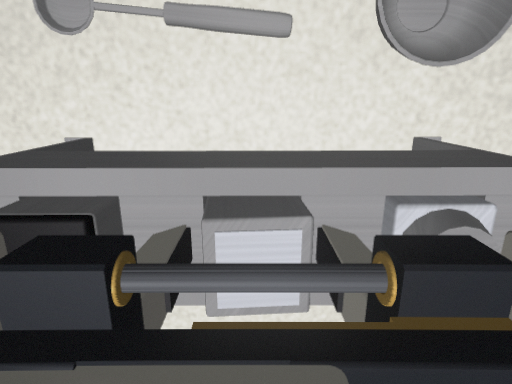

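Emit:
send_rows:
  rows:
    - [[1,0,1.5,0,0,0,70],[1,0,1.5,0,0,0,66],[1,0,1.5,0,0,0,62],[1,0,1.5,0,0,0,59],[1,0,1.5,0,0,0,57],[1,0,1.5,0,0,0,55],[1,0,1.5,0,0,0,50],[1,0,1.5,0,0,0,45]]
  grip_force: 40

```text
clock: 26.85
position: [0.6432, 0.0046, 0.1179]
ee_rot: [1.197, 1.217, -1.197]
force: [-0.1, 1.6, -0.8]
width: 0.576
```

Emit:
send_rows:
  rows:
    - [[0,0,0,0,0,0,40],[0,0,0,0,0,0,40],[-0.5,0,0,0,0,0,40],[-1,0,0,0,0,0,40],[-1.5,0,0,0,0,0,40],[-2,0,0,0,0,0,40],[-2.5,0,0,0,0,0,40],[-3,0,0,0,0,0,40]]
  grip_force: 50

```text
clock: 27.65
position: [0.6428, 0.0043, 0.1205]
ee_rot: [1.197, 1.218, -1.198]
force: [-0.3, 4.2, -10.4]
width: 0.57
```

Run:
```python
from h import *
go(.642,.005,.117,1.0);print(arm.observe()['ft_torque'])
```

```text
t 27.65 pos [0.6428 0.0043 0.1205] yaw 0.95 tilt [-0.05  0.01] F [ -0.26   4.21 -10.35] w 0.57
shift [ 3.5 -0.8 -0.7] turn [-0.05 -0.01  0.05]
[ 1.07007461 -0.03582047 -0.02695859]
```

Emit:
send_rows:
  rows:
    - [[-1,0,0,0,0,0,40],[-2,0,0,0,0,0,40],[-3.5,0,0,0,0,0,40],[-5,0,0,0,0,0,40],[-7,0,0,0,0,0,40],[-9,0,0,0,0,0,40],[-11,0,0,0,0,0,40],[-13,0,0,0,0,0,40]]

```text
clock: 28.45
position: [0.6434, 0.0034, 0.1342]
ee_rot: [1.197, 1.216, -1.198]
force: [-0.5, 2.5, -7.6]
width: 0.57
```

Emit:
send_rows:
  rows:
    - [[-2,0,0,0,0,0,40],[-5,0,0,0,0,0,40],[-8,0,0,0,0,0,40],[-11,0,0,0,0,0,40],[-15,0,0,0,0,0,40],[-19,0,0,0,0,0,40],[-24,0,0,0,0,0,40],[-30,0,0,0,0,0,40]]

```text
clock: 29.25
position: [0.6432, 0.0041, 0.1644]
ee_rot: [1.197, 1.217, -1.197]
force: [-0.2, 0.8, -2.4]
width: 0.573
```

Run:
```python
from h import *
go(.642,.005,.117,1.0);print(arm.observe()['ft_torque'])
im,d=optics.get_image('side');cv2.imwrite('pics/s13.png',cv2.resize(im[110:250,170:390,::-1],None,fx=3.5,fy=3.5,interpolation=3))
```

```text
t 29.25 pos [0.6432 0.0041 0.1644] yaw 0.94 tilt [ 0. -0.] F [-0.17  0.77 -2.41] w 0.573
shift [47.4 -1.2 -0.9] turn [-0.06  0.   -0.  ]
[0.00434763 0.02964728 0.01854561]
```

View pics/s13.png

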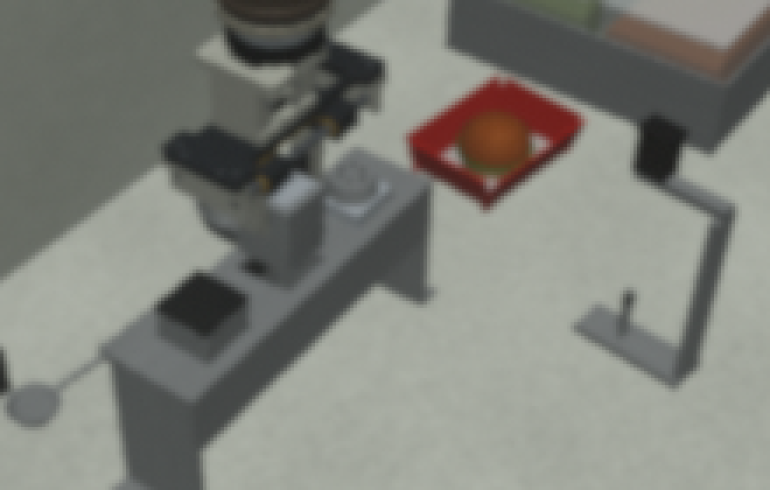

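Emit:
send_rows:
  rows:
    - [[-15,0,0,0,0,0,40],[-40,-5,0,0,0,0,40],[-50,-25,0,0,0,0,40],[-50,-55,-5,0,0,0,40],[-50,-85,-20,0,0,0,40],[-50,-115,-50,0,0,0,40],[-50,-140,-85,0,0,0,40],[-50,-160,-120,0,0,0,40]]

```text
clock: 30.1
position: [0.4798, 0.1222, 0.2144]
ee_rot: [1.198, 1.216, -1.197]
force: [1.0, 1.2, -1.1]
width: 0.572
```

Run:
```python
from h import *
im,d=optics.get_image('top')
hsv=cv2.cvtColor(im,cv2.COLOR_RGB2HSV)
m=(hsv[...,0]>50)&(hsv[...,0]<80)&(hsv[...,1]>150)&(hsv[...,2]>60)
n,l,st,ce=cv2.connectedComponentsWithStats(m.astype(np.uint8));i=1+st[1:,4].argmax()
v,u=np.where(l==i)
p=atz('top',np.c_[u,v],.010)*1000
print(st[i],cv2.minAreaRect(p[:,:2].astype(np.float32)))
go(.395,.275,.06,1)
```

```text
[ 166  238   60   51 2508] ((405.95709228515625, 274.0230407714844), (164.92796325683594, 195.71847534179688), 1.31270432472229)
t 30.15 pos [0.4762 0.1297 0.2147] yaw 1.37 tilt [-0.04  0.19] F [-5.15  5.7  -2.51] w 0.572
shift [ 155.2  -77.6 -146.7] turn [ 0.37 -0.19  0.04]
```

Emit:
send_rows:
  rows:
    - [[0,-15,-30,0,0,0,40],[0,-30,-65,0,0,0,40],[0,-45,-100,0,0,0,40],[0,-60,-130,0,0,0,40],[20,-66,-143,0,0,0,40],[50,-66,-143,0,0,0,40],[85,-66,-143,0,0,0,40],[115,-66,-143,0,0,0,40]]

```text
clock: 30.95
position: [0.413, 0.2634, 0.0978]
ee_rot: [1.197, 1.217, -1.196]
force: [0.8, -0.9, -1.4]
width: 0.572
```

Emit:
send_rows:
  rows:
    - [[15,0,0,0,0,0,40],[30,0,0,0,0,0,40],[45,0,0,0,0,0,40],[55,0,0,0,0,0,40],[62,0,0,0,0,0,40],[66,0,0,0,0,0,40],[66,0,0,0,0,0,40],[66,0,0,0,0,0,40]]

```text
clock: 31.75
position: [0.4132, 0.2636, 0.0332]
ee_rot: [1.198, 1.217, -1.197]
force: [0.2, -0.2, -2.0]
width: 0.57
```

Run:
```python
from h import *
go(.406,.273,.008,1)
im,d=optics.get_image('side');cv2.imwrite('pics/s14.png',cv2.resize(im[220:384,150:350,::-1],None,fx=3.5,fy=3.5,interpolation=3))
```

```text
t 31.75 pos [0.4132 0.2636 0.0332] yaw 0.94 tilt [0.03 0.02] F [ 0.22 -0.18 -1.96] w 0.57
shift [25.2 -7.  -9.5] turn [-0.06 -0.02 -0.03]
```

View pics/s14.png

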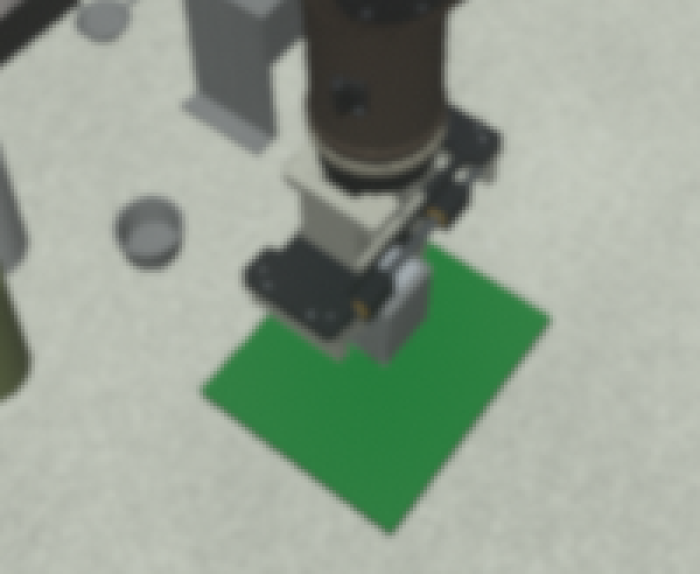

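Emit:
send_rows:
  rows:
    - [[5,0,0,0,0,0,40],[10,0,0,0,0,0,40],[14,0,0,0,0,0,40],[17,0,0,0,0,0,40],[19,0,0,0,0,0,40],[20,0,0,0,0,0,40],[21,0,0,0,0,0,40],[21,0,0,0,0,0,40]]

```text
clock: 32.6
position: [0.4129, 0.2633, 0.0118]
ee_rot: [1.197, 1.217, -1.197]
force: [0.0, -0.4, -2.4]
width: 0.573
```

Emit:
send_rows:
  rows:
    - [[0.5,0,0,0,0,0,40],[1,0,0,0,0,0,40],[1.5,0,0,0,0,0,40],[2,0,0,0,0,0,40],[2.5,0,0,0,0,0,40],[2.5,0,0,0,0,0,40],[2.5,0,0,0,0,0,40],[2.5,0,0,0,0,0,40]]

```text
clock: 33.4
position: [0.413, 0.2634, 0.0095]
ee_rot: [1.197, 1.217, -1.197]
force: [-0.5, -0.9, 3.1]
width: 0.572
```

Emit:
send_rows:
  rows:
    - [[0,0,0,0,0,0,55],[0,0,0,0,0,0,58],[0,0,0,0,0,0,62],[0,0,0,0,0,0,68],[0,0,0,0,0,0,75],[0,0,0,0,0,0,82],[0,0,0,0,0,0,90],[0,0,0,0,0,0,90]]

```text
clock: 34.2
position: [0.4129, 0.2633, 0.0093]
ee_rot: [1.197, 1.217, -1.197]
force: [-0.5, -0.6, -0.4]
width: 0.889
```

Emit:
send_rows:
  rows:
    - [[-5,0,0,0,0,0,90],[-20,0,0,0,0,0,90],[-45,0,0,0,0,0,90],[-80,0,0,0,0,0,90],[-115,0,0,0,0,0,90],[-150,0,0,0,0,0,90],[-170,0,0,0,0,0,90],[-180,0,0,0,0,0,90]]

```text
clock: 35.0
position: [0.4136, 0.264, 0.1917]
ee_rot: [1.2, 1.216, -1.194]
force: [0.5, 0.3, -0.4]
width: 0.899
```

Run:
```python
from h import *
go(.406,.273,.008,1)
im,d=optics.get_image('side');cv2.imwrite('pics/s15.png',cv2.resize(im[:,:,::-1],None,fx=1.5,fy=1.5,interpolation=3))
C=cloud('side',d);X,Y,Z=C[...,0],C[...,1],C[...,2]
m=(d>0)&(abs(X-.413)<.05)&(abs(Y-.263)<.05)&(Z>.06)&(Z<.09)
p=C[m];print(len(p),p.mean(0));print(np.linalg.lstsq(np.c_[p[:,:2],np.ones(len(p))],p[:,2],rcond=None)[0])
m=(d>0)&(abs(X-.43)<.06)&(abs(Y+.23)<.05)&(Z>.228)&(Z<.26);print('cap',C[m].mean(0))
im,d=optics.get_image('top');cv2.imwrite('pics/t15.png',cv2.resize(im[100:330,120:440,::-1],None,fx=2.4,fy=2.4,interpolation=3))
```

```text
t 35.0 pos [0.4136 0.264  0.1917] yaw 0.94 tilt [0.17 0.1 ] F [ 0.54  0.34 -0.41] w 0.899
shift [183.7  -8.   -8.8] turn [-0.06 -0.09 -0.17]
460 [0.40999227 0.27119556 0.07045269]
[ 0.03754418 -0.04154536  0.06632678]
cap [ 0.4299894  -0.22311037  0.23975474]
```

View pics/s15.png

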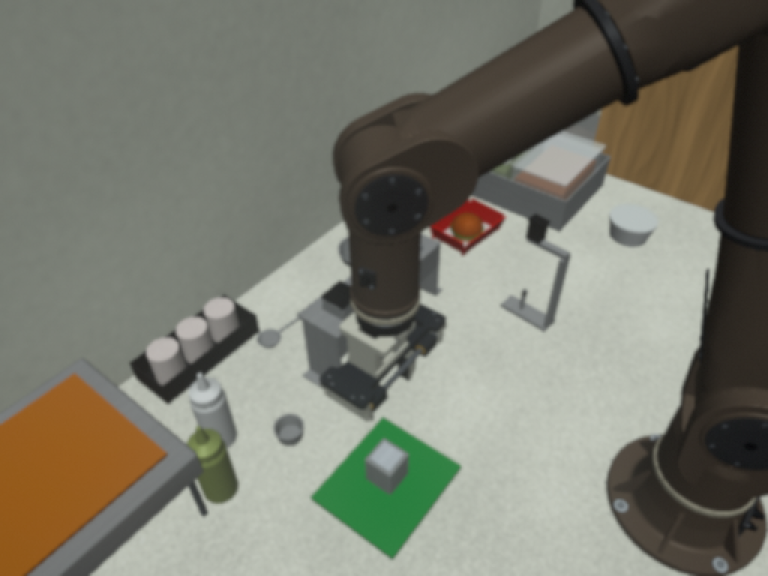

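View pics/t15.png

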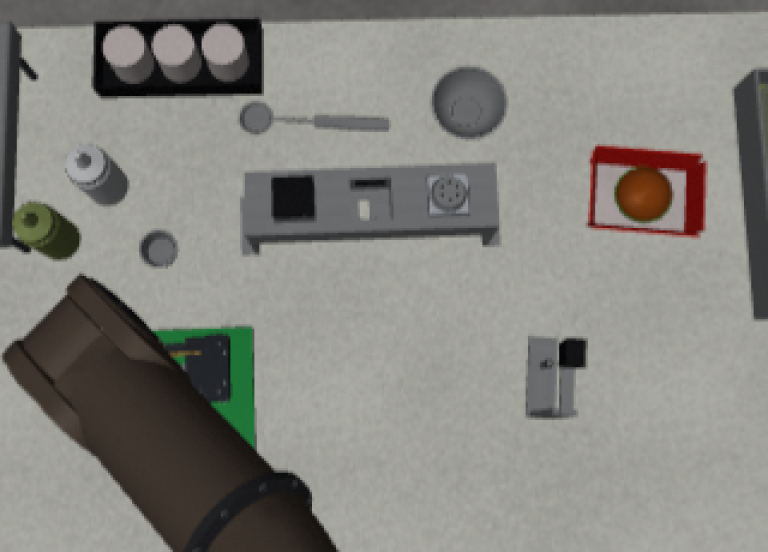

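Emit:
send_rows:
  rows:
    - [[0,0,0,0,0,0,90],[0,0,0,0,0,0,90],[0,0,0,0,0,0,90],[0,0,0,0,0,0,90],[0,0,0,0,0,0,90],[0,0,0,0,0,0,90],[0,0,0,0,0,0,90],[0,0,0,0,0,0,90]]

```text
clock: 35.9
position: [0.4129, 0.2634, 0.1893]
ee_rot: [1.197, 1.217, -1.197]
force: [-0.2, -0.5, -0.5]
width: 0.9
```

Run:
```python
from h import *
im,d=optics.get_image('wrist')
C=cloud('wrist',d);X,Y,Z=C[...,0],C[...,1],C[...,2]
m=(d>0)&(abs(X-.413)<.06)&(abs(Y-.263)<.06)&(Z>.06)&(Z<.09)
p=C[m];print(len(p),p.mean(0));print(np.linalg.lstsq(np.c_[p[:,:2],np.ones(len(p))],p[:,2],rcond=None)[0])
print(arm.sign_off())
```

```text
2506 [0.41418984 0.2652415  0.07171906]
[-0.02154122  0.00093255  0.08039387]
the job is handed in; nothing more can be done
None
```

I poked the stuck pot up with the lifter and put it down upright on the green board, then handed the job in at about 36 s. No verdict is reported back.

- **Poke:** The pot was in the middle well. The pin found the access hole on the first try, about 8 mm to the +y side. It raised the pot about 31 mm. The force on the pin never read above about 10.5 N, going by the wrist force less the tool's weight at the end of each move.
- **Lifter:** I stood it upright on the table in front and to the right of the rail, at about x = 0.43, y = -0.23, and let go. It was still upright in the last pictures.
- **Pot:** The wrist camera shows its top 71.7 mm above the table, against 72 mm expected, and level to about 0.02 rad. Its centre is about 10 mm from the board's centre, the gripper is open and clear above it, and the side and top pictures show the other things in place.

**Finger length:** My first try at gripping the pot closed above it without touching it. The visible fingertips sit about 36 mm behind the reported tool point at every opening I checked, which does not match the description. I corrected for that and the second grip held. It also means the lifter was held near the top of its handle rather than the middle, but it did not slip.

**Disagreements:** The camera positions differed by 2 to 3 mm from the arm's, and I allowed for that. The last side-camera plane fit gave about 0.05 rad of tilt for the pot top from fewer points, so I trusted the wrist camera's 0.02 rad. Both are within the 0.08 rad limit.

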